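Load the rock-sample sensor board and seat it in the reader

TASK

With the sensor board still out of the reader, stand every rock sample that is on the table upright in a pocket of the board, one to a pocket (any pocket), fully down with its orange tab in the pocket's notch. Then, with both red ejector levers swung open, slide the loaded board, brass contact pads first, along the reader's two card guides up to the spring contacts and swing both levers fully shut so that they seat the board home, the samples still in their pockets. Leave the hammer and the fossil where they lie.

Things in the scene. Friction and masses are not known exactly. Their poses are not given: they have to be found in the camera images.
- dock: The reader, fixed on the table. Origin on the table under the home position of the board's middle; x: the sliding direction (the board goes in towards +x), y left, z up. Aluminium base plate 5 mm thick, x -200 to 150, y +-90 mm. Two black card guides at |y| = 50 to 68 mm, each a ledge 12 mm above the table that carries the board's edge. Behind the far end a grey housing, x 76 to 150, 160 wide, 70 mm high.
- dock_entry (a point): Over the open lead-in of the guides, at ledge height (12 mm), where the middle of the board's underside belongs when it is laid down from above: x = -126 mm of the reader, axes as the reader. Here the guides have low side walls (x -196 to -102, top 17 mm above the table) 128 mm apart. Grooves begin at x = -40 mm (flared mouths from -56): 124 mm wide, 7 mm high under lips at |y| over 54 mm, lip tops at 24 mm.
- dock_home (a point): Where the middle of the board's underside lies when the board is home: on the reader's origin, 12 mm up, axes as the reader. White spring contacts at the far end meet the board's far edge when its middle is 6 mm short of home and push it back, 3 N at first and 7 N at home; unlatched, it comes back out a few mm. Hard end stops 0.5 mm beyond home.
- lever_left (a joint): Left (+y) red ejector lever on an upright pivot at x -72, y +76 mm of the reader. 0 rad: shut, pointing inwards (-y) across the board's near edge; 1.5: open, pointing along -x. Arm 18 to 25 mm above the table; a steel nose under it, 22 mm from the pivot, pushes the board's near edge: the last 0.3 rad push it 6 mm home. Stays where left (4 N at the post to move). Clear of a sliding board from 1.35 rad.
- lever_right (a joint): Right (-y) red ejector lever, mirror image of the left one, pivot at x -72, y -76 mm of the reader. 0 rad: shut, pointing inwards (+y); 1.5 rad: open, pointing back along -x.
- lever_left_post (a point): Point on the axis of the left lever's red upright round post (diameter 12 mm, from 25 to 51 mm above the table; this point 40 mm up), 48 mm from the lever's pivot.
- lever_right_post (a point): The same point of the right lever's post.
- board_grip (a point): Point in the black carrying grip of the loose sensor board, 42 mm above the middle of its underside; axes as the board: x lengthwise (brass pads at the +x edge, which goes in first), z up. Grip 30 mm long (x), 10 thick (y), 13 to 53 mm above the underside. Green board 130 (x) by 120 by 5 mm, on it a grey sample frame 118 by 100 mm, top at 13 mm. 0.3 kg. Starts flat on the table.
- pocketA (a point): Where a seated sample's centre lies in pocket A of the board: -36 mm (x), 28 mm (y) from the board's middle, 18 mm above its underside; axes as the board. Pocket 27 by 27 mm, 8 mm deep (floor 5 mm, rim 13 mm above the underside), with a notch 12 mm wide, 6 mm deep in the middle of its +y side for the tab; a sample turned otherwise does not go in.
- pocketB (a point): Where a seated sample's centre lies in pocket B of the board: -36 mm (x), -28 mm (y) from the board's middle, 18 mm above its underside; axes as the board. Pocket 27 by 27 mm, 8 mm deep (floor 5 mm, rim 13 mm above the underside), with a notch 12 mm wide, 6 mm deep in the middle of its +y side for the tab; a sample turned otherwise does not go in.
- pocketC (a point): Where a seated sample's centre lies in pocket C of the board: 36 mm (x), 28 mm (y) from the board's middle, 18 mm above its underside; axes as the board. Pocket 27 by 27 mm, 8 mm deep (floor 5 mm, rim 13 mm above the underside), with a notch 12 mm wide, 6 mm deep in the middle of its +y side for the tab; a sample turned otherwise does not go in.
- pocketD (a point): Where a seated sample's centre lies in pocket D of the board: 36 mm (x), -28 mm (y) from the board's middle, 18 mm above its underside; axes as the board. Pocket 27 by 27 mm, 8 mm deep (floor 5 mm, rim 13 mm above the underside), with a notch 12 mm wide, 6 mm deep in the middle of its +y side for the tab; a sample turned otherwise does not go in.
- sample1_mid (a point): Centre of loose rock sample 1, if present, 13 mm above its underside: white square holder with a weighted foot, 24 by 24 mm, 26 mm high, lowest 4 mm bevelled to 20 by 20 mm, a tan stone face in its top (+z); on its own +y side an orange tab 8 mm wide, 5 mm long, 2 to 9 mm above the underside, an orange stripe above it up to the top. 45 g. Starts upright on the table, turned any way.
- sample2_mid (a point): Centre of loose rock sample 2, if present, 13 mm above its underside: white square holder with a weighted foot, 24 by 24 mm, 26 mm high, lowest 4 mm bevelled to 20 by 20 mm, a dark grey stone face in its top (+z); on its own +y side an orange tab 8 mm wide, 5 mm long, 2 to 9 mm above the underside, an orange stripe above it up to the top. 45 g. Starts upright on the table, turned any way.
- sample3_mid (a point): Centre of loose rock sample 3, if present, 13 mm above its underside: white square holder with a weighted foot, 24 by 24 mm, 26 mm high, lowest 4 mm bevelled to 20 by 20 mm, a pale stone face in its top (+z); on its own +y side an orange tab 8 mm wide, 5 mm long, 2 to 9 mm above the underside, an orange stripe above it up to the top. 45 g. Starts upright on the table, turned any way.
- sample4_mid (a point): Centre of loose rock sample 4, if present, 13 mm above its underside: white square holder with a weighted foot, 24 by 24 mm, 26 mm high, lowest 4 mm bevelled to 20 by 20 mm, a red-brown stone face in its top (+z); on its own +y side an orange tab 8 mm wide, 5 mm long, 2 to 9 mm above the underside, an orange stripe above it up to the top. 45 g. Starts upright on the table, turned any way.
- hammer: Rock hammer lying on the table; leave alone. Origin under its middle.
- fossil: Fossil in a grey stone, 85 by 70 mm and 45 mm high, on the table; leave alone. Origin at the centre of its underside.
- board: The sensor board itself (see board_grip): origin at the centre of its underside.

How it is judged:
By the outcome, as a careful person would: the job done as asked, in the order asked, and still so for the second after the job is handed in, with the robot touching nothing.
Of sample1, sample2, sample3, sample4 only 3 to 4 are there at a start; the rules pass over those that are not, and their reading is None.
At some moment in a run one of sample1, sample2, sample3, sample4 may be knocked a few centimetres aside while the robot is not near it.
It also fails if it takes over 208 s, if anything falls off the work surface, if the arm or the gripper's body presses on something with over 40 N, if the wrist force passes 120 N, or if a joint passes its speed limit or range.

ROBOT

A 7-joint arm with a two-finger parallel gripper is mounted at the origin on the work surface. World frame = base frame: x ahead of the robot, y to its left, z up, the work surface at z = 0. Lengths are in m, angles in rad, forces in N, time in s.
With the tool pointing down it reaches from about 0.425 to 0.95 m from the base axis. Payload 4.7 kg.
Tool frame: the origin (TCP) lies between the finger pads; the fingertips stand 19 mm ahead of it and the grasp point (between the pads) is the TCP; z points along the fingers, y is the line along which they close (so a half turn about z gives the same grasp; the last joint's range is limited). The gripper opens to 85 mm and grips with 20 to 120 N. Pads are 22 mm wide; open, the fingers measure 114 mm over their backs; the gripper's body (76 mm by 85 mm) begins 54 mm behind the grasp point. The pads swing forward as they close: fully open they stand 13 mm farther back than shut.
Start: joints at [-1.157, 0.469, -0.049, 1.532, 0.024, 1.141, -0.082], TCP at [0.289, 0.61, 0.25] pointing down, gripper open.
Joint ranges: [-2.59, 2.59], [-0.33, 1.99], [-1.39, 1.29], [0.1, 2.45], [-1.04, 4.18], [0.21, 1.99], [-2.66, 2.66]. Speed limits (rad/s): [2.57, 2.57, 3.14, 3.14, 3.14, 3.14, 3.14].

INTERFACE

Orientations are given as a unit quaternion [w, x, y, z].
In Python, from workcell import manip, grab_frame, get_calibration, ticket, nets gives the robot as it stands. The module is installed in compiled form; this text tells all that it offers.
- The arm moves only by the shell command python3 -m crank 'ROWS'. ROWS is JSON, a list of rows, each an object of numbers: "x", "y", "z": the shift along the tool's x, y, z in units of 1 m (1.0 is 1 m); "spin": the turn about the tool's z in units of 1.5 rad (1.0 is 1.5 rad); "grip": the opening, from 0 (shut) to 1 (fully open). In form: [{"x": .., "y": .., "z": .., "spin": .., "grip": ..}, ...]. A call has exactly 10 rows; each row is the pose to reach, as a shift and turn from the pose commanded when the call began, along the tool's axes at that moment; what a row does not reach only later rows make up. A row lasts 1/8 s, in which the tool goes at most 62.5 mm and 10.7 degrees, less where a joint would pass 70% of its speed; a pose out of reach is approached as far as the arm can. A call with a number of a shift or a turn outside -1 to 1 is refused whole. A call with a gripper value outside its range is refused whole. The fingers move at their own pace and stop on an object; the grip force is fixed at half the most. Time passes only in rows, so rows that repeat a pose let the fingers close, or fill a call up. It gives the time, the measured TCP pose, the force, the opening and the grip force at its end, in the units of the state.
- manip.get_obs(): the state, without advancing time (a new reading comes with each control period).
- grab_frame(name): name is "scene" or "top"; returns (picture, depth): 420x560x3 uint8, red, green, blue; 420x560 float32, m along the optical axis (not along the pixel's ray), 0 where there is no reading.
- get_calibration(name): a dict with "K" (3x3 intrinsics, pixels), "view" (4x4, takes a point from world to camera coordinates). Camera axes: x right, y up, looking along -z (the intrinsics and any distortion apply to the point x, -y, -z); pixel columns grow to the right and rows downward; lengths in m; the calibration is good to about 2 mm. A picture is of the moment at which its call begins. get_calibration takes no time and is no camera call.
- ticket.hand_in(): hands the job in; it is judged then, once.
Trained networks look in the newest picture that a camera, given by its name, has taken for a name from the list of things; names that differ only in an ending like _2 or _b are one class to them, and where a whole thing is asked for, a point or a joint stands for the part that bears it (a point fixed in the world has none). Each returns a list of dicts, best first, with "p" (0 to 1); they miss things now and then, are a little off and sometimes report something else, mostly with a low value. They report only what shows in the picture. A call takes as long as a camera call.
- nets.look_for(camera, thing): "rect" ([centre column, centre row, width, height] in pixels, round what is visible of it).
- nets.place_of(camera, thing): "xy" ([column, row] in pixels: a listed point, or the origin of a listed thing).
The state is a dict: "clock": time; "joint_positions": joint angles; "joint_velocities": joint speeds; "effort": joint torques, N m; "ee_pos": TCP position; "eef_rot": TCP orientation; "wrist_force": force on the tool from outside, world axes, zero at the start; "wrist_torque": the same for the moment, N m; "finger_gap": finger opening in m; "gripper_force": force on a finger pad.
Only numpy, scipy, OpenCV 4.12 (cv2) and the standard library are available. Lean on these libraries where they do the work, as an engineer would, in place of code of your own. Each camera call takes 0.05 s, during which the arm holds its last target. There are 200 camera calls.

## Working session

There is one attempt and no reset: what is moved stays moved. The work goes in short steps, Python scripts to look and compute and a shell command to move; the robot and the scene stay as the last step left them, time stands still between calls to the robot, and variables do not carry over. Pictures are saved under pics/ and viewed, at most 14 in all, crops included, and the job is handed in when it is done.

```bash
mkdir -p pics; cat > h.py <<'E'
import numpy as np, cv2
from workcell import manip, grab_frame, get_calibration, ticket, nets
def snap(cam,save=None):
    im,d=grab_frame(cam)
    if save: cv2.imwrite('pics/'+save,im[:,:,::-1])
    return im,d
def ray(cam,uv):
    c=get_calibration(cam);K=np.array(c['K']);V=np.array(c['view'])
    p=np.linalg.inv(K)@np.array([uv[0],uv[1],1.]); p=np.array([p[0],-p[1],-p[2]])
    R=V[:3,:3];o=-R.T@V[:3,3]; return o,R.T@p
def atz(cam,uv,z):
    o,r=ray(cam,uv); return o+r*(z-o[2])/r[2]
def atd(cam,uv,d):
    o,r=ray(cam,uv); return o+r*d
def proj(cam,P):
    c=get_calibration(cam);K=np.array(c['K']);V=np.array(c['view'])
    q=V[:3,:3]@np.array(P)+V[:3,3]; q=K@np.array([q[0],-q[1],-q[2]]); return q[:2]/q[2]
E
python3 - <<'E'
from h import *
for c in('top','scene'):
    snap(c,c+'0.png'); k=get_calibration(c); print(c,{a:np.round(b,3).tolist() for a,b in k.items()} )
Z=dict(board_grip=.042,board=0,dock=0,lever_left_post=.04,lever_right_post=.04,pocketA=.018,pocketB=.018,pocketC=.018,pocketD=.018,sample1_mid=.013,sample2_mid=.013,sample3_mid=.013,sample4_mid=.013,hammer=0,fossil=0,dock_home=.012,dock_entry=.012)
for t,z in Z.items():
    for c in('top','scene'):
        for r in nets.place_of(c,t)[:2]:
            print(t,c,round(r['p'],2),np.round(r['xy'],1),np.round(atz(c,r['xy'],z)[:2],4))
print(manip.get_obs())
E
```

```text
top {'K': [[398.852, 0.0, 288.074], [0.0, 398.852, 214.729], [0.0, 0.0, 1.0]], 'view': [[0.001, -1.0, 0.0, -0.027], [0.999, 0.001, 0.044, -0.537], [-0.044, 0.0, 0.999, -1.176], [0.0, 0.0, 0.0, 1.0]]}
scene {'K': [[408.138, 0.0, 280.126], [0.0, 408.138, 212.204], [0.0, 0.0, 1.0]], 'view': [[-0.644, 0.765, 0.013, 0.389], [-0.5, -0.434, 0.75, 0.198], [0.579, 0.476, 0.662, -1.396], [0.0, 0.0, 0.0, 1.0]]}
board_grip top 0.56 [186.2 176.4] [0.647  0.2711]
board_grip top 0.37 [250.5 228. ] [0.497  0.0829]
board_grip scene 0.67 [340.5 244.6] [0.5145 0.1207]
board top 0.63 [354.5 210.6] [ 0.5502 -0.2257]
board top 0.6 [239.8 220.2] [0.5209 0.1191]
board scene 0.72 [337.8 256.1] [0.516 0.119]
dock scene 0.85 [225.8 237.9] [ 0.6567 -0.1434]
dock scene 0.36 [394.7 287.4] [0.5109 0.2778]
lever_left_post top 0.52 [325.4 205.2] [ 0.5636 -0.1345]
lever_left_post scene 0.44 [251.9 212. ] [ 0.5676 -0.1303]
lever_right_post top 0.56 [352.2 210.4] [ 0.5486 -0.2123]
lever_right_post scene 0.62 [237.2 196.2] [ 0.5455 -0.2077]
pocketA top 0.72 [231.  234.4] [0.4783 0.1427]
pocketA scene 0.6 [354.3 246.6] [
[... 1263 characters left out ...]
([-1.15689815,  0.46852807, -0.04863243,  1.53249726,  0.02409518,
        1.14095964, -0.08229696]), 'joint_velocities': array([ 0.00085063, -0.00078863, -0.00087979, -0.00018397,  0.00075354,
        0.00021183, -0.00203583]), 'effort': array([-2.69466755e-04, -5.10153759e+01, -4.66256356e-02, -2.38008624e+01,
        1.08836699e-02,  9.49879177e-04,  4.22329052e-06]), 'ee_pos': array([0.28916819, 0.60995342, 0.25038465]), 'eef_rot': array([-1.09236128e-05,  2.19575326e-01,  9.75595544e-01,  9.97880892e-05]), 'wrist_force': array([ 0.6902783 , -0.17807982,  0.14059159]), 'wrist_torque': array([ 0.00048862, -0.00984884, -0.0264388 ]), 'gripper_force': 0.0, 'finger_gap': 0.08503969022628961}
```

```bash
python3 - <<'E'
import cv2
a=cv2.imread('pics/top0.png'); cv2.imwrite('pics/top0c.png',cv2.resize(a[130:290,120:380],(780,480),interpolation=cv2.INTER_CUBIC))
a=cv2.imread('pics/scene0.png'); cv2.imwrite('pics/scene0c.png',cv2.resize(a[150:350,180:480],(780,520),interpolation=cv2.INTER_CUBIC))
E
```

```text
(no output)
```

View pics/top0c.png

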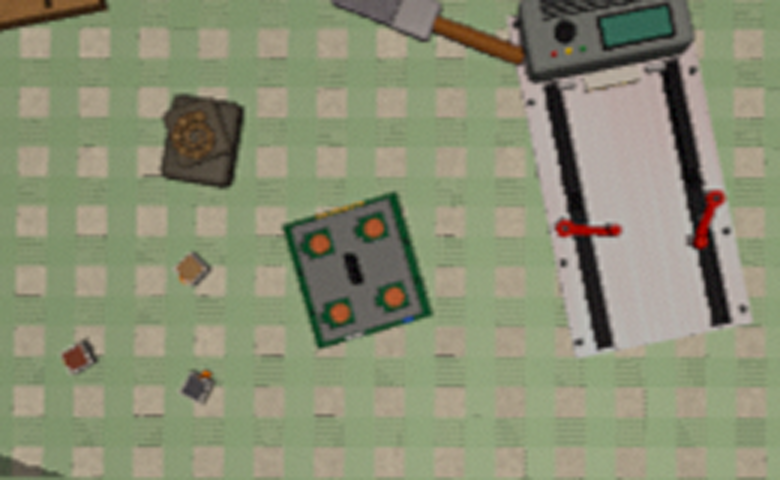

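View pics/scene0c.png

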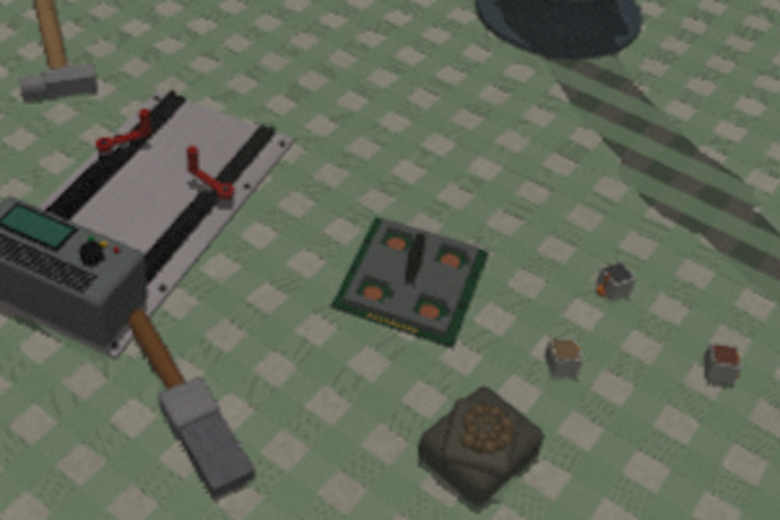

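Three samples are present: tan at crop (193,270), grey at (197,385) and red at (78,357). Both levers are partly shut. The left one points inward, and a second hammer lies by the housing. Next I measure with depth and colour.

```bash
cat >> h.py <<'E'
def cloud(cam,d):
    v,u=np.mgrid[0:d.shape[0],0:d.shape[1]]
    o,_=ray(cam,(0,0)); c=get_calibration(cam);K=np.array(c['K']);R=np.array(c['view'])[:3,:3]
    p=np.stack([u,v,np.ones_like(u)],-1)@np.linalg.inv(K).T*np.array([1,-1,-1])
    return o+(p@R)*d[...,None]
E
python3 - <<'E'
from h import *
for cam in('top','scene'):
    im,d=snap(cam); P=cloud(cam,d)
    f=(d>0)&(abs(P[...,2])<.008); print(cam,'table z',np.median(P[f][:,2]),P[f][:,2].std(),(d==0).mean())
    hsv=cv2.cvtColor(im,cv2.COLOR_RGB2HSV)
    m=((d>0)&(P[...,2]>.012)&(P[...,2]<.2)).astype(np.uint8)
    n,l,s,c=cv2.connectedComponentsWithStats(m)
    for i in range(1,n):
        if s[i,4]<15: continue
        q=P[l==i]; 
        print(s[i].tolist(),'med',np.round(np.median(q,0),3),'min',np.round(q.min(0),3),'max',np.round(q.max(0),3))
    o=(hsv[...,0]<20)&(hsv[...,1]>150)&(hsv[...,2]>90)&(d>0)
    n,l,s,c=cv2.connectedComponentsWithStats(o.astype(np.uint8))
    for i in range(1,n):
        if s[i,4]>2: print('orange',s[i].tolist(),np.round(c[i],1),np.round(P[l==i].mean(0),3),np.round(im[l==i].mean(0)))
    crops=[(165,205),(135,235),(172,240)] if cam=='top' else [(380,270),(445,275),(400,240)]
    cv2.imwrite(f'pics/s_{cam}.png',np.hstack([cv2.resize(im[y:y+32,x:x+32,::-1],(256,256),interpolation=cv2.INTER_CUBIC) for x,y in crops]))
a=np.vstack([cv2.imread('pics/s_top.png'),cv2.imread('pics/s_scene.png')]);cv2.imwrite('pics/s.png',a)
E
```

```text
top table z 0.0004977605301781374 0.002522055631900529 0.003775510204081633
[377, 62, 58, 78, 890] med [ 0.855 -0.406  0.023] min [ 0.763 -0.461  0.012] max [ 1.    -0.294  0.034]
[364, 64, 34, 71, 442] med [ 0.848 -0.314  0.023] min [ 0.778 -0.351  0.012] max [ 0.991 -0.254  0.033]
[71, 79, 85, 68, 2258] med [0.844 0.504 0.026] min [0.742 0.373 0.012] max [0.94  0.622 0.042]
[463, 100, 64, 44, 1473] med [ 0.803 -0.615  0.059] min [ 0.749 -0.707  0.013] max [ 0.867 -0.546  0.076]
[231, 119, 134, 120, 3274] med [ 0.742 -0.108  0.028] min [ 0.468 -0.251  0.012] max [0.824 0.146 0.088]
[174, 161, 28, 31, 710] med [0.648 0.269 0.036] min [0.606 0.234 0.012] max [0.695 0.311 0.052]
[488, 163, 69, 60, 2706] med [ 0.598 -0.677  0.078] min [ 0.515 -0.783  0.012] max [ 0.69  -0.619  0.128]
[218, 196, 43, 46, 668] med [0.524 0.117 0.014] min [0.459 0.057 0.012] max [0.592 0.183 0.056]
[390, 198, 83, 66, 949] med [ 0.492 -0.431  0.024] min [ 0.395 -0.567  0.012] max [ 0.586 -0.329  0.033]
[312, 210, 13, 37, 132] med [ 0.495 -0.115  0.014] min [ 0.444 -0.132  0.012] max [ 0.551 -0.097  0.024]
[1
[... 5837 characters left out ...]
16, 13, 9, 36] [262.3 220.2] [ 0.562 -0.098  0.025] [104.  34.  30.]
orange [92, 226, 4, 5, 14] [ 93.6 227.8] [ 0.872 -0.417  0.021] [112.  83.  40.]
orange [94, 243, 5, 4, 17] [ 95.9 244.5] [ 0.902 -0.357  0.022] [110.  80.  38.]
orange [114, 250, 6, 5, 16] [116.4 251.9] [ 0.882 -0.296  0.022] [108.  80.  38.]
orange [410, 260, 2, 3, 5] [410.6 260.8] [0.418 0.27  0.01 ] [117.  66.  30.]
orange [232, 270, 3, 2, 5] [232.8 270.6] [ 0.736 -0.036  0.02 ] [92. 62. 37.]
orange [234, 273, 8, 11, 25] [237.  278.2] [ 0.745 -0.013  0.019] [93. 61. 36.]
orange [241, 285, 5, 6, 10] [242.6 288.1] [0.758 0.018 0.02 ] [92. 61. 37.]
orange [244, 292, 5, 5, 10] [245.7 293.8] [0.765 0.034 0.019] [93. 62. 37.]
```

View pics/s.png

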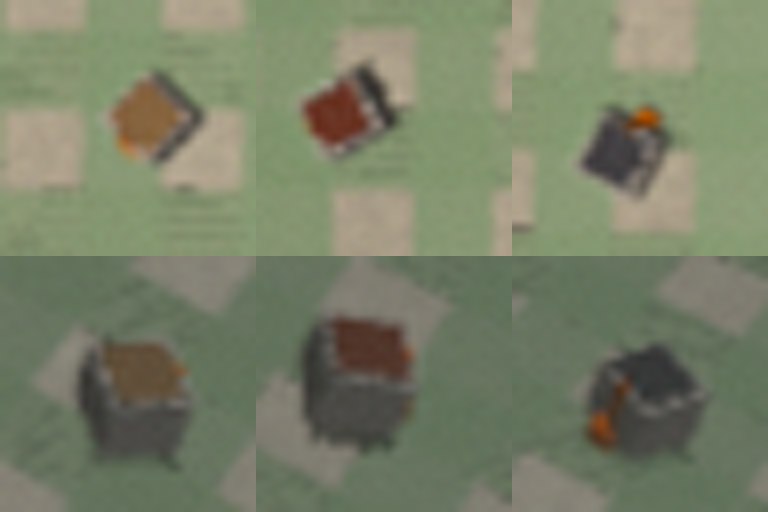

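View pics/top0.png

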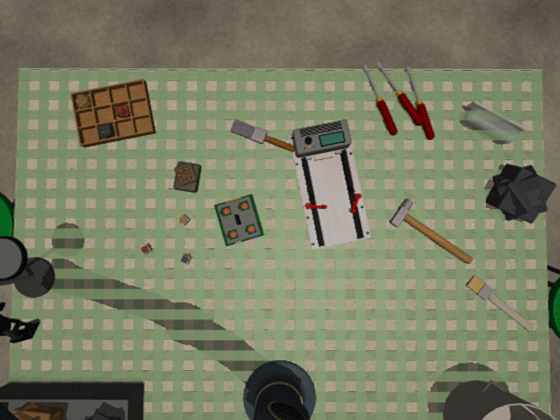

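```bash
cat >> h.py <<'E'
def tops(cam,d,lo=.021,hi=.033,box=(.37,.60,.2,.47)):
    P=cloud(cam,d); m=(d>0)&(P[...,2]>lo)&(P[...,2]<hi)&(P[...,0]>box[0])&(P[...,0]<box[1])&(P[...,1]>box[2])&(P[...,1]<box[3])
    n,l,s,c=cv2.connectedComponentsWithStats(m.astype(np.uint8)); out=[]
    for i in range(1,n):
        if s[i,4]<30: continue
        pts=np.argwhere(l==i)[:,::-1]
        q=np.array([atz(cam,p,.026)[:2] for p in pts])
        r=cv2.minAreaRect((q*1000).astype(np.float32)); out.append((np.array(r[0])/1000,np.array(r[1]),r[2],q.mean(0)))
    return out
def discs(cam,im,c=(.5225,.122),w=.075,z=.005,smin=110):
    hsv=cv2.cvtColor(im,cv2.COLOR_RGB2HSV); m=((hsv[...,0]<22)&(hsv[...,1]>smin)&(hsv[...,2]>60)).astype(np.uint8)
    n,l,s,ce=cv2.connectedComponentsWithStats(m); o=[]
    for i in range(1,n):
        p=atz(cam,ce[i],z)[:2]
        if s[i,4]>12 and abs(p-np.array(c)).max()<w: o.append((p,s[i,4]))
    return o
E
python3 - <<'E'
from h import *
for cam in('top','scene'):
    im,d=snap(cam)
    for r in tops(cam,d): print(cam,np.round(r[0],4),np.round(r[1],1),round(r[2],1),np.round(r[3],4))
    for r in discs(cam,im): print(cam,'disc',np.round(r[0],4),r[1])
    P=cloud(cam,d); g=P[(d>0)&(abs(P[...,0]-.5225)<.05)&(abs(P[...,1]-.122)<.05)&(P[...,2]>.035)]
    print(cam,'grip',len(g),np.round(g.mean(0),4),np.round(np.linalg.svd(g[:,:2]-g[:,:2].mean(0))[2][0],3),g[:,2].max())
    # board outline: dark green saturated
    hsv=cv2.cvtColor(im,cv2.COLOR_RGB2HSV)
    k=np.round(proj(cam,[.5225,.122,.005])).astype(int); w=hsv[k[1]-40:k[1]+40,k[0]-40:k[0]+40]
    m=((w[...,0]>45)&(w[...,0]<90)&(w[...,1]>100)&(w[...,2]<130)).astype(np.uint8)
    n,l,s,c=cv2.connectedComponentsWithStats(m); i=1+s[1:,4].argmax()
    q=np.array([atz(cam,p[::-1]+k-40,.005)[:2] for p in np.argwhere(l==i)])
    r=cv2.minAreaRect((q*1000).astype(np.float32)); print(cam,'board',np.round(r[0],1),np.round(r[1],1),round(r[2],2),s[i,4])
E
```

```text
top [0.5234 0.2815] [23.  22.7] 45.4 [0.5236 0.2815]
top [0.4362 0.3915] [23.8 24.7] 27.4 [0.4359 0.3921]
top [0.4073 0.275 ] [25.2 24.4] 59.5 [0.4073 0.2755]
top disc [0.5648 0.1053] 34
top disc [0.5488 0.1598] 34
top disc [0.4958 0.0851] 35
top disc [0.48   0.1388] 34
top grip 41 [0.523  0.12   0.0508] [-0.957 -0.289] 0.05628433128815691
top board [536.5  74.6] [126.2  19.1] 18.27 110
scene [0.4074 0.2786] [26.2 29. ] 64.5 [0.4069 0.2791]
scene [0.5231 0.2852] [28.7 25.8] 45.5 [0.5232 0.2853]
scene [0.4358 0.3954] [29.2 26.3] 29.9 [0.4355 0.3954]
scene disc [0.4919 0.0843] 21
scene disc [0.4754 0.1379] 23
scene disc [0.5609 0.1047] 30
scene disc [0.5449 0.1587] 29
scene grip 62 [0.5247 0.1252 0.0485] [0.968 0.249] 0.05502516083567144
scene board [579.2  82.8] [53.1 21.5] 42.52 34
```

```bash
cat >> h.py <<'E'
def pose():
    o=manip.get_obs(); w,x,y,z=o['eef_rot']; p=np.array(o['ee_pos'])
    return p,np.degrees(np.arctan2(y*y-x*x,2*x*y)),o
def plan(*T,start=None):
    """targets (x,y,z,az of tool y in deg) -> shifts in tool axes, chained"""
    p,az,o=pose()
    if start is not None: p,az=np.array(start[:3]),start[3]
    else: print('now',np.round(p,4),round(az,1),'t',round(o['clock'],1),'gap',round(o['finger_gap'],4),'F',np.round(o['wrist_force'],1),'j7',round(o['joint_positions'][6],2))
    for t in T:
        d=np.array(t[:3])-p; a=np.radians(az); ty=np.array([np.cos(a),np.sin(a),0]); tx=np.array([-np.sin(a),np.cos(a),0])
        s=-((t[3]-az+180)%360-180)
        print('x %.4f y %.4f z %.4f spin %.4f (%.1f deg)'%(d@tx,d@ty,-d[2],np.radians(s)/1.5,s)); p,az=np.array(t[:3]),t[3]
E
python3 -c "
from h import *
plan((.436,.393,.10,118.5),(.436,.393,.03,118.5))"
```

```text
now [0.2892 0.6099 0.2504] 64.6 t 2.0 gap 0.0857 F [ 0.5 -0.9 -0.2] j7 -0.08
x -0.2256 y -0.1331 z 0.1504 spin -0.6268 (-53.9 deg)
x 0.0000 y 0.0000 z 0.0700 spin -0.0000 (-0.0 deg)
```

```bash
python3 -m crank '[{"x":-0.225,"y":-0.133,"z":0.15,"spin":-0.627,"grip":0.6},{"x":-0.225,"y":-0.133,"z":0.15,"spin":-0.627,"grip":0.6},{"x":-0.225,"y":-0.133,"z":0.15,"spin":-0.627,"grip":0.6},{"x":-0.225,"y":-0.133,"z":0.15,"spin":-0.627,"grip":0.6},{"x":-0.225,"y":-0.133,"z":0.15,"spin":-0.627,"grip":0.6},{"x":-0.225,"y":-0.133,"z":0.15,"spin":-0.627,"grip":0.6},{"x":-0.225,"y":-0.133,"z":0.15,"spin":-0.627,"grip":0.6},{"x":-0.225,"y":-0.133,"z":0.15,"spin":-0.627,"grip":0.6},{"x":-0.225,"y":-0.133,"z":0.15,"spin":-0.627,"grip":0.6},{"x":-0.225,"y":-0.133,"z":0.15,"spin":-0.627,"grip":0.6}]'
python3 -c "
from h import *
plan((.436,.393,.03,118.5))
im,d=snap('scene','a.png')"
```

```text
clock: 3.25
ee_pos: [0.4351, 0.3942, 0.1007]
eef_rot: [0.0, -0.247, 0.969, 0.0]
wrist_force: [-0.2, 0.2, -0.3]
finger_gap: 0.0512
gripper_force: 0.0
now [0.4351 0.3942 0.1007] 118.6 t 3.2 gap 0.0512 F [-0.2  0.2 -0.3] j7 1.13
x -0.0002 y -0.0015 z 0.0707 spin 0.0011 (0.1 deg)
```

View pics/a.png

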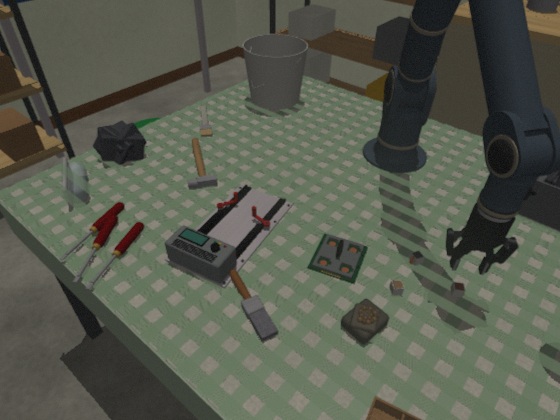

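The scene view shows the gripper above the red sample at (457,288). The other things are unchanged.

```bash
python3 -m crank '[{"z":0.03,"grip":0.6},{"z":0.05,"grip":0.6},{"z":0.065,"grip":0.6},{"z":0.07,"grip":0.6},{"z":0.07,"grip":0.2},{"z":0.07,"grip":0.2},{"z":0.07,"grip":0.2},{"z":0.07,"grip":0.2},{"z":0.07,"grip":0.2},{"z":0.07,"grip":0.2}]'
python3 -m crank '[{"z":0,"grip":0.6},{"z":0,"grip":0.6},{"z":0,"grip":0.6},{"z":-0.045,"grip":0.6},{"z":-0.045,"spin":1,"grip":0.6},{"z":-0.045,"spin":1,"grip":0.6},{"z":-0.045,"spin":1,"grip":0.6},{"z":-0.045,"spin":1,"grip":0.6},{"z":-0.045,"spin":1,"grip":0.6},{"z":-0.045,"spin":1,"grip":0.6}]'
python3 -c "
from h import *
plan((.436,.393,.03,28.5))"
```

```text
now [0.4351 0.394  0.1006] 118.6 t 3.3 gap 0.0512 F [ 0.2  0.6 -0.3] j7 1.13
x -0.0003 y -0.0013 z 0.0706 spin 1.0481 (90.1 deg)invalid input
invalid input
```

```bash
python3 -m crank '[{"x":0,"y":0,"z":0.03,"spin":0,"grip":0.6},{"x":0,"y":0,"z":0.05,"spin":0,"grip":0.6},{"x":0,"y":0,"z":0.065,"spin":0,"grip":0.6},{"x":0,"y":0,"z":0.07,"spin":0,"grip":0.6},{"x":0,"y":0,"z":0.07,"spin":0,"grip":0.2},{"x":0,"y":0,"z":0.07,"spin":0,"grip":0.2},{"x":0,"y":0,"z":0.07,"spin":0,"grip":0.2},{"x":0,"y":0,"z":0.07,"spin":0,"grip":0.2},{"x":0,"y":0,"z":0.07,"spin":0,"grip":0.2},{"x":0,"y":0,"z":0.07,"spin":0,"grip":0.2}]'
python3 -m crank '[{"x":0,"y":0,"z":0,"spin":0,"grip":0.6},{"x":0,"y":0,"z":0,"spin":0,"grip":0.6},{"x":0,"y":0,"z":0,"spin":0,"grip":0.6},{"x":0,"y":0,"z":-0.045,"spin":0,"grip":0.6},{"x":0,"y":0,"z":-0.045,"spin":1,"grip":0.6},{"x":0,"y":0,"z":-0.045,"spin":1,"grip":0.6},{"x":0,"y":0,"z":-0.045,"spin":1,"grip":0.6},{"x":0,"y":0,"z":-0.045,"spin":1,"grip":0.6},{"x":0,"y":0,"z":-0.045,"spin":1,"grip":0.6},{"x":0,"y":0,"z":-0.045,"spin":1,"grip":0.6}]'
python3 -c "
from h import *
plan((.436,.393,.03,28.5))"
```

```text
clock: 4.55
ee_pos: [0.436, 0.3939, 0.0311]
eef_rot: [0.001, -0.246, 0.969, 0.0]
wrist_force: [0.2, -0.6, 6.1]
finger_gap: 0.0223
gripper_force: 60.8
clock: 5.8
ee_pos: [0.4353, 0.3933, 0.0751]
eef_rot: [-0.0, 0.311, 0.95, -0.0]
wrist_force: [-0.5, 1.1, 0.4]
finger_gap: 0.0513
gripper_force: 0.0
now [0.4353 0.3933 0.0751] 53.7 t 5.8 gap 0.0513 F [-0.5  1.1  0.4] j7 0.19
x -0.0008 y 0.0002 z 0.0451 spin 0.2934 (25.2 deg)
```

```bash
python3 -m crank '[{"x":0,"y":0,"z":0,"spin":0.293,"grip":0.6},{"x":0,"y":0,"z":0,"spin":0.293,"grip":0.6},{"x":0,"y":0,"z":0.03,"spin":0.293,"grip":0.6},{"x":0,"y":0,"z":0.045,"spin":0.293,"grip":0.6},{"x":0,"y":0,"z":0.045,"spin":0.293,"grip":0.2},{"x":0,"y":0,"z":0.045,"spin":0.293,"grip":0.2},{"x":0,"y":0,"z":0.045,"spin":0.293,"grip":0.2},{"x":0,"y":0,"z":0.045,"spin":0.293,"grip":0.2},{"x":0,"y":0,"z":0.045,"spin":0.293,"grip":0.2},{"x":0,"y":0,"z":0.045,"spin":0.293,"grip":0.2}]'
python3 -c "
from h import *
B=np.array([.5224,.1223]);a=np.radians(16.3);R=np.array([[np.cos(a),-np.sin(a)],[np.sin(a),np.cos(a)]])
for n,v in dict(A=(-.036,.028),B=(-.036,-.028),C=(.036,.028),D=(.036,-.028)).items(): print(n,np.round(B+R@v,4))
p,az,o=pose(); A=B+R@np.array([-.036,.028])
plan((p[0],p[1],.12,az),(A[0],A[1],.12,16.3),(A[0],A[1],.048,16.3))"
```

```text
clock: 7.05
ee_pos: [0.4355, 0.3935, 0.0305]
eef_rot: [-0.0, 0.508, 0.861, 0.0]
wrist_force: [0.2, -0.6, 1.2]
finger_gap: 0.0226
gripper_force: 60.9
A [0.48   0.1391]
B [0.4957 0.0853]
C [0.5491 0.1593]
D [0.5648 0.1055]
now [0.4355 0.3935 0.0305] 28.9 t 7.0 gap 0.0226 F [ 0.2 -0.6  1.2] j7 -0.14
x 0.0000 y 0.0000 z -0.0895 spin -0.0000 (-0.0 deg)
x -0.2442 y -0.0840 z -0.0000 spin 0.1465 (12.6 deg)
x 0.0000 y 0.0000 z 0.0720 spin -0.0000 (-0.0 deg)
```

```bash
python3 -m crank '[{"x":0,"y":0,"z":-0.04,"spin":0,"grip":0.2},{"x":0,"y":0,"z":-0.09,"spin":0,"grip":0.2},{"x":-0.06,"y":-0.02,"z":-0.09,"spin":0.05,"grip":0.2},{"x":-0.11,"y":-0.038,"z":-0.09,"spin":0.1,"grip":0.2},{"x":-0.16,"y":-0.055,"z":-0.09,"spin":0.146,"grip":0.2},{"x":-0.21,"y":-0.072,"z":-0.09,"spin":0.146,"grip":0.2},{"x":-0.244,"y":-0.084,"z":-0.09,"spin":0.146,"grip":0.2},{"x":-0.244,"y":-0.084,"z":-0.06,"spin":0.146,"grip":0.2},{"x":-0.244,"y":-0.084,"z":-0.03,"spin":0.146,"grip":0.2},{"x":-0.244,"y":-0.084,"z":-0.02,"spin":0.146,"grip":0.2}]'
python3 -c "
from h import *
plan((.48,.1391,.0355,16.3))
im,d=snap('scene'); im2,d=snap('top')
k=proj('scene',[.48,.139,.03]).astype(int);a=cv2.resize(im[k[1]-40:k[1]+40,k[0]-40:k[0]+40,::-1],(400,400))
k=proj('top',[.48,.139,.03]).astype(int);b=cv2.resize(im2[k[1]-40:k[1]+40,k[0]-40:k[0]+40,::-1],(400,400))
cv2.imwrite('pics/b.png',np.hstack([a,b]))"
```

```text
clock: 8.3
ee_pos: [0.4788, 0.1387, 0.049]
eef_rot: [-0.001, 0.6, 0.8, -0.001]
wrist_force: [-0.2, 0.3, 0.3]
finger_gap: 0.0223
gripper_force: 60.8
now [0.4788 0.1387 0.049 ] 16.3 t 8.3 gap 0.0223 F [-0.2  0.3  0.3] j7 0.15
x 0.0000 y 0.0013 z 0.0135 spin 0.0002 (0.0 deg)
```

View pics/b.png

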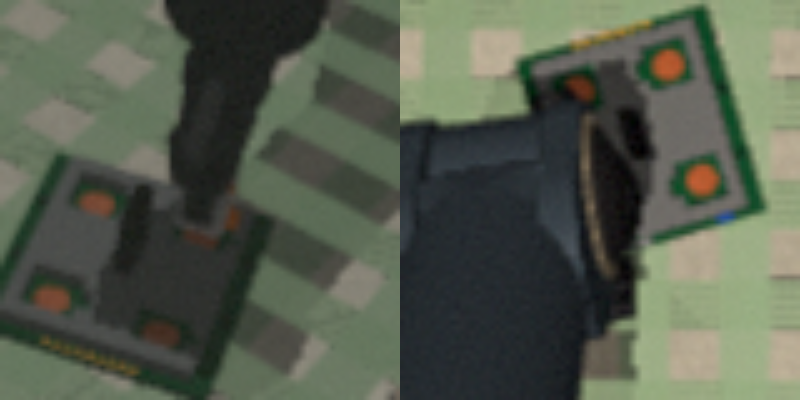

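The held sample is just over pocket A, with its orange tab (left panel, about (232,215)) towards the notch side. I lower it.

```bash
python3 -m crank '[{"x":0,"y":0.001,"z":0.002,"spin":0,"grip":0.2},{"x":0,"y":0.001,"z":0.004,"spin":0,"grip":0.2},{"x":0,"y":0.001,"z":0.006,"spin":0,"grip":0.2},{"x":0,"y":0.001,"z":0.008,"spin":0,"grip":0.2},{"x":0,"y":0.001,"z":0.009,"spin":0,"grip":0.2},{"x":0,"y":0.001,"z":0.01,"spin":0,"grip":0.2},{"x":0,"y":0.001,"z":0.011,"spin":0,"grip":0.2},{"x":0,"y":0.001,"z":0.012,"spin":0,"grip":0.2},{"x":0,"y":0.001,"z":0.013,"spin":0,"grip":0.2},{"x":0,"y":0.001,"z":0.013,"spin":0,"grip":0.2}]'
python3 -c "
from h import *
plan()"
```

```text
clock: 9.65
ee_pos: [0.4807, 0.1394, 0.0371]
eef_rot: [-0.0, 0.6, 0.8, -0.0]
wrist_force: [-0.8, 0.4, 0.5]
finger_gap: 0.0225
gripper_force: 60.8
now [0.4807 0.1394 0.0371] 16.3 t 9.7 gap 0.0225 F [-0.8  0.4  0.5] j7 0.16
```

```bash
python3 -m crank '[{"x":0,"y":0,"z":0.001,"spin":0,"grip":0.2},{"x":0,"y":0,"z":0.001,"spin":0,"grip":0.5},{"x":0,"y":0,"z":0.001,"spin":0,"grip":0.5},{"x":0,"y":0,"z":0.001,"spin":0,"grip":0.5},{"x":0,"y":0,"z":-0.03,"spin":0,"grip":0.6},{"x":0,"y":0,"z":-0.08,"spin":0,"grip":0.6},{"x":0,"y":0,"z":-0.1,"spin":0,"grip":0.6},{"x":0.08,"y":0,"z":-0.1,"spin":0,"grip":0.6},{"x":0.1,"y":0,"z":-0.1,"spin":0,"grip":0.6},{"x":0.1,"y":0,"z":-0.1,"spin":0,"grip":0.6}]'
cat > chk.py <<'E'
from h import *
plan()
for cam in('top','scene'):
    im,d=snap(cam)
    for r in tops(cam,d): print(cam,np.round(r[0],4),np.round(r[1],1),round(r[2],1),np.round(r[3],4))
    for r in tops(cam,d,lo=.025,hi=.037,box=(.44,.60,.04,.2)): print(cam,'onboard',np.round(r[0],4),np.round(r[1],1),round(r[2],1),np.round(r[3],4))
    for r in discs(cam,im): print(cam,'disc',np.round(r[0],4),r[1])
E
python3 chk.py
```

```text
clock: 10.9
ee_pos: [0.4515, 0.239, 0.1374]
eef_rot: [-0.0, 0.597, 0.802, 0.001]
wrist_force: [0.7, 0.8, -0.8]
finger_gap: 0.0517
gripper_force: 0.0
now [0.4515 0.239  0.1374] 16.7 t 10.9 gap 0.0517 F [ 0.7  0.8 -0.8] j7 -0.13
top [0.5249 0.2801] [23.  18.6] 45.4 [0.5257 0.2795]
top onboard [0.4823 0.1384] [23.8 24.6] 16.3 [0.4825 0.1383]
top disc [0.5651 0.1053] 34
top disc [0.5497 0.1592] 34
top disc [0.4965 0.0852] 33
top disc [0.481  0.1444] 41
scene [0.4075 0.2788] [26.8 29.2] 62.8 [0.4069 0.2789]
scene [0.5238 0.2856] [29.  26.8] 48.5 [0.5233 0.2851]
scene onboard [0.4779 0.1392] [31.5 23.9] 14.2 [0.4777 0.1394]
scene disc [0.4543 0.128 ] 30
scene disc [0.4921 0.0853] 22
scene disc [0.5616 0.1045] 29
scene disc [0.5464 0.1582] 28
```

```bash
python3 -c "
from h import *
plan((.407,.2762,.08,61),(.407,.2762,.0305,61))"
```

```text
now [0.4526 0.2352 0.1373] 16.4 t 11.0 gap 0.0511 F [ 0.1 -0.1 -0.8] j7 -0.13
x 0.0522 y -0.0322 z 0.0573 spin -0.5194 (-44.6 deg)
x 0.0000 y 0.0000 z 0.0495 spin 0.0000 (0.0 deg)
```

```bash
python3 -m crank '[{"x":0.052,"y":-0.032,"z":0.05,"spin":-0.52,"grip":0.6},{"x":0.052,"y":-0.032,"z":0.05,"spin":-0.52,"grip":0.6},{"x":0.052,"y":-0.032,"z":0.05,"spin":-0.52,"grip":0.6},{"x":0.052,"y":-0.032,"z":0.05,"spin":-0.52,"grip":0.6},{"x":0.052,"y":-0.032,"z":0.05,"spin":-0.52,"grip":0.6},{"x":0.052,"y":-0.032,"z":0.08,"spin":-0.52,"grip":0.6},{"x":0.052,"y":-0.032,"z":0.1,"spin":-0.52,"grip":0.6},{"x":0.052,"y":-0.032,"z":0.1065,"spin":-0.52,"grip":0.6},{"x":0.052,"y":-0.032,"z":0.1065,"spin":-0.52,"grip":0.6},{"x":0.052,"y":-0.032,"z":0.1065,"spin":-0.52,"grip":0.2}]'
python3 -m crank '[{"x":0,"y":0,"z":0,"spin":0,"grip":0.2},{"x":0,"y":0,"z":0,"spin":0,"grip":0.2},{"x":0,"y":0,"z":0,"spin":0,"grip":0.2},{"x":0,"y":0,"z":0,"spin":0,"grip":0.2},{"x":0,"y":0,"z":0,"spin":0,"grip":0.2},{"x":0,"y":0,"z":0,"spin":0,"grip":0.6},{"x":0,"y":0,"z":0,"spin":0,"grip":0.6},{"x":0,"y":0,"z":0,"spin":0,"grip":0.6},{"x":0,"y":0,"z":-0.045,"spin":0,"grip":0.6},{"x":0,"y":0,"z":-0.045,"spin":0,"grip":0.6}]'
python3 -m crank '[{"x":0,"y":0,"z":0,"spin":1,"grip":0.6},{"x":0,"y":0,"z":0,"spin":1,"grip":0.6},{"x":0,"y":0,"z":0,"spin":1,"grip":0.6},{"x":0,"y":0,"z":0,"spin":1,"grip":0.6},{"x":0,"y":0,"z":0,"spin":1,"grip":0.6},{"x":0,"y":0,"z":0,"spin":1,"grip":0.6},{"x":0,"y":0,"z":0,"spin":1,"grip":0.6},{"x":0,"y":0,"z":0,"spin":1,"grip":0.6},{"x":0,"y":0,"z":0,"spin":1,"grip":0.6},{"x":0,"y":0,"z":0,"spin":1,"grip":0.6}]'
python3 -c "
from h import *
plan((.407,.2762,.0305,-29))
im,d=snap('scene'); print([ (np.round(r[0],4),r[2]) for r in tops('scene',d)])"
```

```text
clock: 12.25
ee_pos: [0.4079, 0.2765, 0.0315]
eef_rot: [0.0, 0.251, 0.968, 0.001]
wrist_force: [-0.2, 0.1, -0.1]
finger_gap: 0.0338
gripper_force: 0.0
clock: 13.5
ee_pos: [0.409, 0.2776, 0.0781]
eef_rot: [0.002, 0.25, 0.968, 0.002]
wrist_force: [-0.1, 0.8, -0.7]
finger_gap: 0.0517
gripper_force: 0.0
clock: 14.75
ee_pos: [0.407, 0.2762, 0.0755]
eef_rot: [0.0, 0.842, 0.539, -0.0]
wrist_force: [-0.0, 0.8, 0.1]
finger_gap: 0.0509
gripper_force: 0.0
now [0.407  0.2762 0.0755] -24.8 t 14.8 gap 0.0509 F [-0.   0.8  0.1] j7 -0.77
x -0.0000 y -0.0000 z 0.0450 spin 0.0493 (4.2 deg)
[(array([0.4077, 0.2788]), 62.81511306762695), (array([0.5233, 0.2852]), 45.470096588134766)]
```

```bash
python3 -m crank '[{"x":0,"y":0,"z":0.02,"spin":0.049,"grip":0.6},{"x":0,"y":0,"z":0.035,"spin":0.049,"grip":0.6},{"x":0,"y":0,"z":0.045,"spin":0.049,"grip":0.6},{"x":0,"y":0,"z":0.045,"spin":0.049,"grip":0.2},{"x":0,"y":0,"z":0.045,"spin":0.049,"grip":0.2},{"x":0,"y":0,"z":0.045,"spin":0.049,"grip":0.2},{"x":0,"y":0,"z":0.045,"spin":0.049,"grip":0.2},{"x":0,"y":0,"z":0.045,"spin":0.049,"grip":0.2},{"x":0,"y":0,"z":0.045,"spin":0.049,"grip":0.2},{"x":0,"y":0,"z":0.045,"spin":0.049,"grip":0.2}]'
python3 -m crank '[{"x":0,"y":0,"z":-0.03,"spin":0,"grip":0.2},{"x":0,"y":0,"z":-0.06,"spin":0,"grip":0.2},{"x":0,"y":0,"z":-0.09,"spin":0,"grip":0.2},{"x":0,"y":0,"z":-0.09,"spin":0,"grip":0.2},{"x":0,"y":0,"z":-0.09,"spin":0,"grip":0.2},{"x":0,"y":0,"z":-0.09,"spin":0,"grip":0.2},{"x":0,"y":0,"z":-0.09,"spin":0,"grip":0.2},{"x":0,"y":0,"z":-0.09,"spin":0,"grip":0.2},{"x":0,"y":0,"z":-0.09,"spin":0,"grip":0.2},{"x":0,"y":0,"z":-0.09,"spin":0,"grip":0.2}]'
python3 -c "
from h import *
plan((.5653,.1055,.12,60),(.5653,.1055,.048,106.3))
im,d=snap('scene'); k=proj('scene',[.407,.276,.1]).astype(int);cv2.imwrite('pics/c.png',cv2.resize(im[k[1]-40:k[1]+40,k[0]-40:k[0]+40,::-1],(400,400)))"
```

```text
clock: 16.05
ee_pos: [0.4074, 0.2764, 0.031]
eef_rot: [-0.0, 0.862, 0.507, 0.0]
wrist_force: [-0.7, -0.4, 4.6]
finger_gap: 0.0226
gripper_force: 59.7
clock: 17.3
ee_pos: [0.4073, 0.2763, 0.1208]
eef_rot: [-0.0, 0.862, 0.507, 0.0]
wrist_force: [-0.8, 0.1, -0.5]
finger_gap: 0.0227
gripper_force: 59.4
now [0.4073 0.2763 0.1208] -29.1 t 17.3 gap 0.0227 F [-0.8  0.1 -0.5] j7 -0.89
x -0.0723 y 0.2211 z 0.0008 spin -1.0371 (-89.1 deg)
x 0.0000 y 0.0000 z 0.0720 spin -0.5387 (-46.3 deg)
```

View pics/c.png

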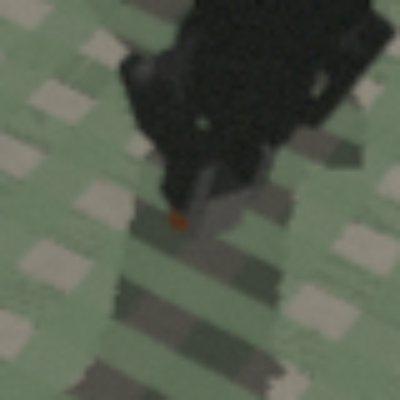

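The grey sample is held, with its orange tab at (178,220) under the left finger as intended.

```bash
python3 -m crank '[{"x":-0.02,"y":0.05,"z":0,"spin":-0.99,"grip":0.2},{"x":-0.03,"y":0.1,"z":0,"spin":-0.99,"grip":0.2},{"x":-0.05,"y":0.15,"z":0,"spin":-0.99,"grip":0.2},{"x":-0.06,"y":0.19,"z":0,"spin":-0.99,"grip":0.2},{"x":-0.072,"y":0.221,"z":0,"spin":-0.99,"grip":0.2},{"x":-0.072,"y":0.221,"z":0,"spin":-0.99,"grip":0.2},{"x":-0.072,"y":0.221,"z":0,"spin":-0.99,"grip":0.2},{"x":-0.072,"y":0.221,"z":0,"spin":-0.99,"grip":0.2},{"x":-0.072,"y":0.221,"z":0,"spin":-0.99,"grip":0.2},{"x":-0.072,"y":0.221,"z":0,"spin":-0.99,"grip":0.2}]'
python3 -c "
from h import *
plan((.5653,.1055,.05,106.3))"
```

```text
clock: 18.6
ee_pos: [0.5653, 0.1057, 0.1208]
eef_rot: [-0.0, 0.294, 0.956, -0.0]
wrist_force: [0.9, 0.4, 0.7]
finger_gap: 0.0225
gripper_force: 59.3
now [0.5653 0.1057 0.1208] 55.8 t 18.6 gap 0.0225 F [0.9 0.4 0.7] j7 0.83
x -0.0001 y -0.0001 z 0.0708 spin -0.5876 (-50.5 deg)
```

```bash
python3 -m crank '[{"x":0,"y":0,"z":0,"spin":-0.588,"grip":0.2},{"x":0,"y":0,"z":0,"spin":-0.588,"grip":0.2},{"x":0,"y":0,"z":0,"spin":-0.588,"grip":0.2},{"x":0,"y":0,"z":0,"spin":-0.588,"grip":0.2},{"x":0,"y":0,"z":0.01,"spin":-0.588,"grip":0.2},{"x":0,"y":0,"z":0.03,"spin":-0.588,"grip":0.2},{"x":0,"y":0,"z":0.05,"spin":-0.588,"grip":0.2},{"x":0,"y":0,"z":0.066,"spin":-0.588,"grip":0.2},{"x":0,"y":0,"z":0.07,"spin":-0.588,"grip":0.2},{"x":0,"y":0,"z":0.07,"spin":-0.588,"grip":0.2}]'
python3 -c "
from h import *
plan((.5653,.1055,.0365,106.3))"
python3 -m crank '[{"x":0,"y":0,"z":0.002,"spin":0,"grip":0.2},{"x":0,"y":0,"z":0.004,"spin":0,"grip":0.2},{"x":0,"y":0,"z":0.006,"spin":0,"grip":0.2},{"x":0,"y":0,"z":0.008,"spin":0,"grip":0.2},{"x":0,"y":0,"z":0.009,"spin":0,"grip":0.2},{"x":0,"y":0,"z":0.01,"spin":0,"grip":0.2},{"x":0,"y":0,"z":0.011,"spin":0,"grip":0.2},{"x":0,"y":0,"z":0.012,"spin":0,"grip":0.2},{"x":0,"y":0,"z":0.013,"spin":0,"grip":0.2},{"x":0,"y":0,"z":0.0135,"spin":0,"grip":0.2}]'
python3 -c "
from h import *
plan((.5653,.1055,.0365,106.3))"
```

```text
clock: 19.85
ee_pos: [0.5654, 0.1059, 0.0508]
eef_rot: [-0.0, -0.143, 0.99, -0.0]
wrist_force: [0.4, -1.1, 0.0]
finger_gap: 0.0226
gripper_force: 59.3
now [0.5654 0.1059 0.0508] 106.5 t 19.9 gap 0.0226 F [ 0.4 -1.1  0. ] j7 1.58
x 0.0002 y -0.0004 z 0.0143 spin 0.0020 (0.2 deg)
clock: 21.1
ee_pos: [0.5653, 0.1058, 0.0372]
eef_rot: [-0.0, -0.143, 0.99, 0.0]
wrist_force: [-0.3, 0.3, -0.4]
finger_gap: 0.0225
gripper_force: 59.3
now [0.5653 0.1058 0.0372] 106.5 t 21.1 gap 0.0225 F [-0.3  0.3 -0.4] j7 1.58
x 0.0000 y -0.0003 z 0.0007 spin 0.0022 (0.2 deg)
```

```bash
python3 -m crank '[{"x":0,"y":0,"z":0.001,"spin":0,"grip":0.2},{"x":0,"y":0,"z":0.001,"spin":0,"grip":0.5},{"x":0,"y":0,"z":0.001,"spin":0,"grip":0.5},{"x":0,"y":0,"z":0.001,"spin":0,"grip":0.5},{"x":0,"y":0,"z":-0.03,"spin":0,"grip":0.55},{"x":0,"y":0,"z":-0.08,"spin":0,"grip":0.6},{"x":0,"y":0,"z":-0.1,"spin":0,"grip":0.6},{"x":0,"y":0.06,"z":-0.1,"spin":0,"grip":0.6},{"x":0,"y":0.12,"z":-0.1,"spin":0,"grip":0.6},{"x":0,"y":0.12,"z":-0.1,"spin":0,"grip":0.6}]'
python3 chk.py
python3 -c "
from h import *
plan((.523,.2835,.08,134.5),(.523,.2835,.0305,134.5))"
```

```text
clock: 22.35
ee_pos: [0.5288, 0.2275, 0.1376]
eef_rot: [-0.0, -0.148, 0.989, 0.002]
wrist_force: [0.7, -0.2, 0.6]
finger_gap: 0.051
gripper_force: 0.0
now [0.5288 0.2275 0.1376] 107.1 t 22.4 gap 0.051 F [ 0.7 -0.2  0.6] j7 1.36
top onboard [0.5669 0.1043] [24.3 24.6] 16.2 [0.5668 0.1041]
top onboard [0.4824 0.1382] [23.8 24.9] 16.0 [0.4826 0.1383]
top disc [0.5497 0.1592] 34
top disc [0.4965 0.0852] 33
top disc [0.4806 0.1446] 41
scene [0.5232 0.2855] [28.1 26.1] 48.5 [0.5228 0.285 ]
scene onboard [0.477 0.139] [29.3 24. ] 14.8 [0.4773 0.1392]
scene onboard [0.5629 0.1053] [30.2 24.7] 16.4 [0.5624 0.1051]
scene disc [0.4919 0.085 ] 23
scene disc [0.4543 0.128 ] 30
scene disc [0.5459 0.1581] 26
now [0.5309 0.2214 0.1373] 106.6 t 22.4 gap 0.0513 F [-0.3 -0.5 -0. ] j7 1.37
x -0.0102 y 0.0618 z 0.0573 spin -0.3247 (-27.9 deg)
x 0.0000 y 0.0000 z 0.0495 spin -0.0000 (-0.0 deg)
```

```bash
python3 -m crank '[{"x":-0.01,"y":0.062,"z":0.03,"spin":-0.325,"grip":0.6},{"x":-0.01,"y":0.062,"z":0.05,"spin":-0.325,"grip":0.6},{"x":-0.01,"y":0.062,"z":0.05,"spin":-0.325,"grip":0.6},{"x":-0.01,"y":0.062,"z":0.07,"spin":-0.325,"grip":0.6},{"x":-0.01,"y":0.062,"z":0.09,"spin":-0.325,"grip":0.6},{"x":-0.01,"y":0.062,"z":0.1065,"spin":-0.325,"grip":0.6},{"x":-0.01,"y":0.062,"z":0.1065,"spin":-0.325,"grip":0.6},{"x":-0.01,"y":0.062,"z":0.1065,"spin":-0.325,"grip":0.2},{"x":-0.01,"y":0.062,"z":0.1065,"spin":-0.325,"grip":0.2},{"x":-0.01,"y":0.062,"z":0.1065,"spin":-0.325,"grip":0.2}]'
python3 -m crank '[{"x":0,"y":0,"z":0,"spin":0,"grip":0.2},{"x":0,"y":0,"z":0,"spin":0,"grip":0.2},{"x":0,"y":0,"z":0,"spin":0,"grip":0.2},{"x":0,"y":0,"z":0,"spin":0,"grip":0.2},{"x":0,"y":0,"z":0,"spin":0,"grip":0.6},{"x":0,"y":0,"z":0,"spin":0,"grip":0.6},{"x":0,"y":0,"z":0,"spin":0,"grip":0.6},{"x":0,"y":0,"z":-0.045,"spin":0,"grip":0.6},{"x":0,"y":0,"z":-0.045,"spin":0,"grip":0.6},{"x":0,"y":0,"z":-0.045,"spin":0,"grip":0.6}]'
python3 -m crank '[{"x":0,"y":0,"z":0,"spin":1,"grip":0.6},{"x":0,"y":0,"z":0,"spin":1,"grip":0.6},{"x":0,"y":0,"z":0,"spin":1,"grip":0.6},{"x":0,"y":0,"z":0,"spin":1,"grip":0.6},{"x":0,"y":0,"z":0,"spin":1,"grip":0.6},{"x":0,"y":0,"z":0,"spin":1,"grip":0.6},{"x":0,"y":0,"z":0,"spin":1,"grip":0.6},{"x":0,"y":0,"z":0,"spin":1,"grip":0.6},{"x":0,"y":0,"z":0,"spin":1,"grip":0.6},{"x":0,"y":0,"z":0,"spin":1,"grip":0.6}]'
python3 -c "
from h import *
plan((.523,.2835,.0305,44.5))"
```

```text
clock: 23.7
ee_pos: [0.524, 0.2836, 0.0319]
eef_rot: [0.001, -0.378, 0.926, 0.0]
wrist_force: [1.2, 0.2, 3.8]
finger_gap: 0.0221
gripper_force: 60.5
clock: 24.95
ee_pos: [0.5229, 0.2829, 0.0755]
eef_rot: [-0.0, -0.378, 0.926, -0.0]
wrist_force: [0.9, 0.3, -0.1]
finger_gap: 0.0516
gripper_force: 0.0
clock: 26.2
ee_pos: [0.5227, 0.283, 0.0751]
eef_rot: [-0.0, 0.353, 0.936, -0.001]
wrist_force: [0.0, -0.6, -0.1]
finger_gap: 0.0514
gripper_force: 0.0
now [0.5227 0.283  0.0751] 48.6 t 26.2 gap 0.0514 F [ 0.  -0.6 -0.1] j7 0.44
x 0.0001 y 0.0005 z 0.0446 spin 0.0481 (4.1 deg)
```

```bash
python3 -m crank '[{"x":0,"y":0,"z":0.02,"spin":0.048,"grip":0.6},{"x":0,"y":0,"z":0.035,"spin":0.048,"grip":0.6},{"x":0,"y":0,"z":0.0445,"spin":0.048,"grip":0.6},{"x":0,"y":0,"z":0.0445,"spin":0.048,"grip":0.2},{"x":0,"y":0,"z":0.0445,"spin":0.048,"grip":0.2},{"x":0,"y":0,"z":0.0445,"spin":0.048,"grip":0.2},{"x":0,"y":0,"z":0.0445,"spin":0.048,"grip":0.2},{"x":0,"y":0,"z":0.0445,"spin":0.048,"grip":0.2},{"x":0,"y":0,"z":0.0445,"spin":0.048,"grip":0.2},{"x":0,"y":0,"z":0.0445,"spin":0.048,"grip":0.2}]'
python3 -c "
from h import *
plan((.5495,.1593,.05,16.3))"
```

```text
clock: 27.45
ee_pos: [0.5233, 0.2833, 0.0316]
eef_rot: [0.0, 0.388, 0.922, 0.0]
wrist_force: [-0.8, -0.7, 2.8]
finger_gap: 0.0222
gripper_force: 60.9
now [0.5233 0.2833 0.0316] 44.4 t 27.4 gap 0.0222 F [-0.8 -0.7  2.8] j7 0.39
x -0.1069 y -0.0679 z -0.0184 spin 0.3264 (28.1 deg)
```

```bash
python3 -m crank '[{"x":0,"y":0,"z":-0.04,"spin":0,"grip":0.2},{"x":0,"y":0,"z":-0.08,"spin":0,"grip":0.2},{"x":-0.03,"y":-0.02,"z":-0.09,"spin":0.1,"grip":0.2},{"x":-0.07,"y":-0.045,"z":-0.09,"spin":0.2,"grip":0.2},{"x":-0.107,"y":-0.068,"z":-0.09,"spin":0.326,"grip":0.2},{"x":-0.107,"y":-0.068,"z":-0.09,"spin":0.326,"grip":0.2},{"x":-0.107,"y":-0.068,"z":-0.06,"spin":0.326,"grip":0.2},{"x":-0.107,"y":-0.068,"z":-0.035,"spin":0.326,"grip":0.2},{"x":-0.107,"y":-0.068,"z":-0.02,"spin":0.326,"grip":0.2},{"x":-0.107,"y":-0.068,"z":-0.02,"spin":0.326,"grip":0.2}]'
python3 -c "
from h import *
plan((.5495,.1593,.0365,16.3))"
python3 -m crank '[{"x":0,"y":0,"z":0.002,"spin":0,"grip":0.2},{"x":0,"y":0,"z":0.004,"spin":0,"grip":0.2},{"x":0,"y":0,"z":0.006,"spin":0,"grip":0.2},{"x":0,"y":0,"z":0.008,"spin":0,"grip":0.2},{"x":0,"y":0,"z":0.009,"spin":0,"grip":0.2},{"x":0,"y":0,"z":0.01,"spin":0,"grip":0.2},{"x":0,"y":0,"z":0.011,"spin":0,"grip":0.2},{"x":0,"y":0,"z":0.012,"spin":0,"grip":0.2},{"x":0,"y":0,"z":0.013,"spin":0,"grip":0.2},{"x":0,"y":0,"z":0.0135,"spin":0,"grip":0.2}]'
python3 -c "
from h import *
plan((.5495,.1593,.0365,16.3))"
```

```text
clock: 28.7
ee_pos: [0.5486, 0.1595, 0.0503]
eef_rot: [-0.001, 0.599, 0.801, -0.001]
wrist_force: [0.0, -0.0, -0.2]
finger_gap: 0.0224
gripper_force: 60.6
now [0.5486 0.1595 0.0503] 16.4 t 28.7 gap 0.0224 F [ 0.  -0.  -0.2] j7 0.21
x -0.0004 y 0.0008 z 0.0138 spin 0.0011 (0.1 deg)
clock: 29.95
ee_pos: [0.5494, 0.1591, 0.0377]
eef_rot: [-0.0, 0.6, 0.8, -0.0]
wrist_force: [-0.2, 0.0, 0.3]
finger_gap: 0.0224
gripper_force: 60.6
now [0.5494 0.1591 0.0377] 16.3 t 29.9 gap 0.0224 F [-0.2  0.   0.3] j7 0.22
x 0.0001 y 0.0002 z 0.0012 spin 0.0003 (0.0 deg)
```

```bash
python3 -m crank '[{"x":0,"y":0,"z":0.001,"spin":0,"grip":0.2},{"x":0,"y":0,"z":0.001,"spin":0,"grip":0.5},{"x":0,"y":0,"z":0.001,"spin":0,"grip":0.5},{"x":0,"y":0,"z":0.001,"spin":0,"grip":0.5},{"x":0,"y":0,"z":-0.03,"spin":0,"grip":0.5},{"x":0,"y":0,"z":-0.08,"spin":0,"grip":0.5},{"x":0.06,"y":0,"z":-0.12,"spin":0,"grip":0.5},{"x":0.12,"y":0,"z":-0.15,"spin":0,"grip":0.5},{"x":0.18,"y":0,"z":-0.15,"spin":0,"grip":0.5},{"x":0.2,"y":0,"z":-0.15,"spin":0,"grip":0.5}]'
python3 chk.py
python3 - <<'E'
from h import *
for cam in('top','scene'):
    im,d=snap(cam,'d_%s.png'%cam); P=cloud(cam,d); hsv=cv2.cvtColor(im,cv2.COLOR_RGB2HSV)
    reg=(d>0)&(P[...,0]>.4)&(P[...,0]<.86)&(P[...,1]>-.29)&(P[...,1]<-.0)
    def rect(m,z,name):
        q=np.array([atz(cam,p[::-1],z)[:2] for p in np.argwhere(m)])
        r=cv2.minAreaRect((q*1000).astype(np.float32)); print(cam,name,len(q),np.round(r[0],1),np.round(r[1],1),round(r[2],2),'mean',np.round(q.mean(0),4))
    m=reg&(P[...,2]>.062); rect(m,.07,'housing')
    n,l,s,c=cv2.connectedComponentsWithStats((reg&(P[...,2]<.016)&(hsv[...,1]<45)&(hsv[...,2]>(120 if cam=='top' else 80))).astype(np.uint8))
    for i in range(1,n):
        if s[i,4]>60: rect(l==i,.005,'plate')
    n,l,s,c=cv2.connectedComponentsWithStats((reg&(hsv[...,2]<50)&(P[...,2]<.035)).astype(np.uint8))
    for i in range(1,n):
        if s[i,4]>60: rect(l==i,.015,'guide')
    red=reg&((hsv[...,0]<8)|(hsv[...,0]>172))&(hsv[...,1]>150)
    n,l,s,c=cv2.connectedComponentsWithStats(red.astype(np.uint8))
    for i in range(1,n):
        if s[i,4]>8: rect(l==i,.025,'red'); q=P[l==i]; print('   post top',np.round(np.median(q[q[:,2]>.042],0),4) if (q[:,2]>.042).any() else None)
E
python3 - <<'E'
import cv2,numpy as np
a=cv2.imread('pics/d_top.png');b=cv2.imread('pics/d_scene.png')
cv2.imwrite('pics/e.png',np.hstack([cv2.resize(a[120:250,215:375],(394,320)),cv2.resize(b[170:280,165:365],(400,320))[:, :]]))
E
```

```text
clock: 31.2
ee_pos: [0.4913, 0.3557, 0.1886]
eef_rot: [-0.001, 0.597, 0.802, 0.001]
wrist_force: [0.2, -0.2, -0.3]
finger_gap: 0.0428
gripper_force: 0.0
now [0.4913 0.3557 0.1886] 16.6 t 31.2 gap 0.0428 F [ 0.2 -0.2 -0.3] j7 -0.22
top onboard [0.5669 0.1043] [24.3 24.6] 16.2 [0.567  0.1042]
top onboard [0.5518 0.1574] [24.3 24.2] 18.6 [0.5516 0.1578]
top onboard [0.4824 0.1382] [23.8 24.9] 16.0 [0.4825 0.1381]
top disc [0.5514 0.1645] 39
top disc [0.4964 0.0854] 34
top disc [0.481  0.1444] 41
scene onboard [0.4779 0.1392] [30.4 24.2] 16.7 [0.4775 0.1394]
scene onboard [0.5625 0.1051] [29.1 24.7] 15.6 [0.5622 0.1049]
scene onboard [0.5471 0.1584] [30.5 24.9] 14.2 [0.5464 0.1587]
scene disc [0.4543 0.128 ] 30
scene disc [0.4921 0.0853] 22
top housing 1419 [ 758.2 -122.7] [ 74.  159.2] 11.5 mean [ 0.7584 -0.1227]
top plate 286 [ 675.6 -222.3] [151.2  21.3] 9.94 mean [ 0.6732 -0.2231]Traceback (most recent call last):
  File "<stdin>", line 11, in <module>
  File "<stdin>", line 6, in rect
  File "h.py", line 12, in atz
    o,r=ray(cam,uv); return o+r*(z-o[2])/r[2]
        ~~~^^^^^^^^
  File "h.py", line 8, in ray
    c=get_calibration(cam);K=np.array(c['K']);V=np.array(c['view'])
ValueError: time passes only in moves, steps and waits
[ WARN:0@0.013] global loadsave.cpp:275 findDecoder imread_('pics/d_scene.png'): can't open/read file: check file path/integrity
Traceback (most recent call last):
TypeError: 'NoneType' object is not subscriptable
```

```bash
sed -i 's/^from workcell.*/&\nimport functools\n_gc=get_calibration\nget_calibration=functools.lru_cache(None)(lambda n:_gc(n))/' h.py
cat > dock.py <<'E'
from h import *
for cam in('top','scene'):
    im,d=snap(cam,'d_%s.png'%cam); P=cloud(cam,d); hsv=cv2.cvtColor(im,cv2.COLOR_RGB2HSV)
    reg=(d>0)&(P[...,0]>.4)&(P[...,0]<.86)&(P[...,1]>-.29)&(P[...,1]<-.0)
    def rect(m,z,name):
        q=np.array([atz(cam,p[::-1],z)[:2] for p in np.argwhere(m)])
        r=cv2.minAreaRect((q*1000).astype(np.float32)); print(cam,name,len(q),np.round(r[0],1),np.round(r[1],1),round(r[2],2),'mean',np.round(q.mean(0),4))
    m=reg&(P[...,2]>.062); rect(m,.07,'housing')
    n,l,s,c=cv2.connectedComponentsWithStats((reg&(hsv[...,2]<50)&(P[...,2]<.035)).astype(np.uint8))
    for i in range(1,n):
        if s[i,4]>60: rect(l==i,.015,'guide')
    red=reg&((hsv[...,0]<8)|(hsv[...,0]>172))&(hsv[...,1]>150)
    n,l,s,c=cv2.connectedComponentsWithStats(red.astype(np.uint8))
    for i in range(1,n):
        if s[i,4]>8:
            rect(l==i,.025,'red'); q=P[(l==i)&(P[...,2]>.042)]
            if len(q): print('   post top',len(q),np.round(np.median(q,0),4))
    for t in('lever_left_post','lever_right_post'):
        for r in nets.place_of(cam,t)[:1]: print(cam,t,round(r['p'],2),np.round(atz(cam,r['xy'],.04),4))
a=cv2.imread('pics/d_top.png');b=cv2.imread('pics/d_scene.png')
cv2.imwrite('pics/e.png',np.hstack([cv2.resize(a[120:250,215:375],(394,320)),cv2.resize(b[170:280,165:365],(400,320))[:, :]]))
E
python3 dock.py
```

```text
top housing 1424 [ 758.2 -122.7] [ 74.  159.2] 11.5 mean [ 0.7583 -0.1228]
top guide 281 [ 648.6 -204.1] [165.6  16.4] 10.98 mean [ 0.6521 -0.2033]
top guide 203 [637.5 -85.5] [140.3  13.5] 11.19 mean [ 0.6376 -0.0855]
top guide 135 [ 514.7 -230.5] [90.  15.1] 11.73 mean [ 0.509  -0.2321]
top guide 167 [ 501.2 -113.4] [109.8  12.8] 11.22 mean [ 0.501  -0.1133]
top red 79 [ 571.8 -224.5] [15.8 57.9] 73.03 mean [ 0.5723 -0.2233]
   post top 13 [ 0.5492 -0.2156  0.0509]
top red 67 [ 562.2 -106.7] [11.8 61.9] 0.07 mean [ 0.5616 -0.1032]
   post top 8 [ 0.5605 -0.1321  0.0502]
top lever_left_post 0.66 [ 0.5656 -0.1333  0.04  ]
top lever_right_post 0.39 [ 0.5494 -0.2158  0.04  ]
scene housing 1589 [ 761.1 -115.9] [ 77.3 162.1] 11.25 mean [ 0.7613 -0.1138]
scene guide 93 [ 502.  -230.8] [71.4 20.5] 11.62 mean [ 0.5004 -0.2306]
scene guide 146 [ 494.9 -111.5] [101.6  17.8] 11.24 mean [ 0.4968 -0.1113]
scene guide 319 [ 620.5 -210.2] [151.1  27.5] 11.85 mean [ 0.633  -0.2068]
scene guide 277 [629.7 -85.4] [137.1  22.2] 10.9 mean [ 0.6288 -0.0853]
scene guide 279 [ 783.  -106.6] [ 73.6 170.7] 34.81 mean [ 0.7735 -0.0933]
scene red 77 [ 561.8 -223.1] [80.7 33.2] 0.09 mean [ 0.5642 -0.2249]
   post top 13 [ 0.5511 -0.2095  0.0505]
scene red 67 [ 555.9 -116.9] [84.7 20.3] 75.39 mean [ 0.5592 -0.1089]
   post top 10 [ 0.5624 -0.1294  0.0494]
scene lever_left_post 0.41 [ 0.5549 -0.1377  0.04  ]
scene lever_right_post 0.67 [ 0.5395 -0.2152  0.04  ]
```

View pics/e.png

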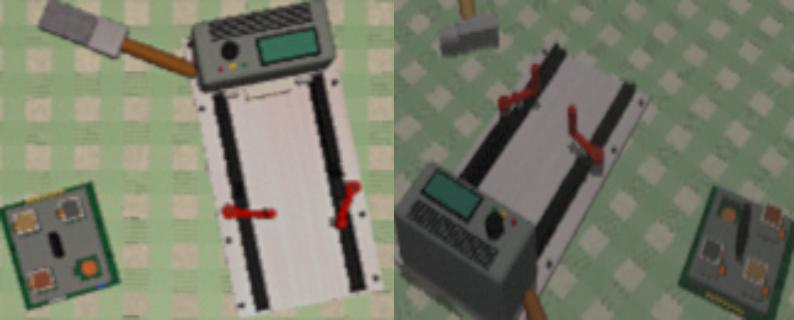

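Pictures show samples seated in pockets A (red), C (tan) and D (grey), with the tabs towards +y. From the posts, the left lever is at about 0.22 rad and the right at about 1.0 rad. I open the left lever by caging its post.

```bash
cat >> h.py <<'E'
DO=np.array([.6473,-.1442]); DY=11.3
def dock(x,y):
    a=np.radians(DY); return DO+np.array([x*np.cos(a)-y*np.sin(a),x*np.sin(a)+y*np.cos(a)])
def post(side,th):  # side +1 left, -1 right ; lever angle rad
    return dock(-.072-.048*np.sin(th),side*(.076-.048*np.cos(th)))
E
python3 -c "
from h import *
print(post(1,.225),post(-1,.99))
p=(.561,-.1315);plan((*p,.12,-38),(*p,.05,-38))
print('arc')
s=(*p,.05,-38)
for t in (.45,.7,.95,1.2,1.4,1.52): plan((*post(1,t),.05,-38),start=s)
"
```

```text
[ 0.56047067 -0.13176289] [ 0.54707567 -0.21487145]
now [0.4939 0.3494 0.1878] 16.2 t 31.6 gap 0.0427 F [ 1.1  0.3 -0.4] j7 -0.22
x -0.4805 y -0.0695 z 0.0678 spin 0.6304 (54.2 deg)
x 0.0000 y 0.0000 z 0.0700 spin 0.0000 (0.0 deg)
arc
x -0.0059 y -0.0096 z -0.0000 spin 0.0000 (0.0 deg)
x -0.0093 y -0.0211 z -0.0000 spin 0.0000 (0.0 deg)
x -0.0097 y -0.0330 z -0.0000 spin 0.0000 (0.0 deg)
x -0.0072 y -0.0447 z -0.0000 spin 0.0000 (0.0 deg)
x -0.0031 y -0.0534 z -0.0000 spin 0.0000 (0.0 deg)
x 0.0002 y -0.0582 z -0.0000 spin 0.0000 (0.0 deg)
```

```bash
python3 -m crank '[{"x":-0.06,"y":-0.009,"z":0,"spin":0.1,"grip":0.45},{"x":-0.12,"y":-0.017,"z":0.02,"spin":0.2,"grip":0.45},{"x":-0.18,"y":-0.026,"z":0.04,"spin":0.3,"grip":0.45},{"x":-0.24,"y":-0.035,"z":0.05,"spin":0.4,"grip":0.45},{"x":-0.3,"y":-0.043,"z":0.05,"spin":0.5,"grip":0.45},{"x":-0.36,"y":-0.052,"z":0.05,"spin":0.63,"grip":0.45},{"x":-0.42,"y":-0.061,"z":0.05,"spin":0.63,"grip":0.45},{"x":-0.48,"y":-0.0695,"z":0.05,"spin":0.63,"grip":0.45},{"x":-0.48,"y":-0.0695,"z":0.068,"spin":0.63,"grip":0.45},{"x":-0.48,"y":-0.0695,"z":0.068,"spin":0.63,"grip":0.45}]'
python3 -m crank '[{"x":0,"y":0,"z":0.02,"spin":0,"grip":0.45},{"x":0,"y":0,"z":0.04,"spin":0,"grip":0.45},{"x":0,"y":0,"z":0.055,"spin":0,"grip":0.45},{"x":0,"y":0,"z":0.065,"spin":0,"grip":0.45},{"x":0,"y":0,"z":0.07,"spin":0,"grip":0.45},{"x":0,"y":0,"z":0.07,"spin":0,"grip":0.2},{"x":0,"y":0,"z":0.07,"spin":0,"grip":0.2},{"x":0,"y":0,"z":0.07,"spin":0,"grip":0.2},{"x":0,"y":0,"z":0.07,"spin":0,"grip":0.2},{"x":0,"y":0,"z":0.07,"spin":0,"grip":0.2}]'
python3 -c "
from h import *
plan((.561,-.1315,.05,-38))"
```

```text
clock: 32.9
ee_pos: [0.56, -0.129, 0.1184]
eef_rot: [-0.001, 0.898, 0.439, -0.001]
wrist_force: [-0.9, 1.0, -0.1]
finger_gap: 0.0383
gripper_force: 0.0
clock: 34.15
ee_pos: [0.5615, -0.1291, 0.0499]
eef_rot: [-0.0, 0.898, 0.44, 0.0]
wrist_force: [1.0, -0.2, 1.5]
finger_gap: 0.0172
gripper_force: 0.0
now [ 0.5615 -0.1291  0.0499] -37.8 t 34.1 gap 0.0172 F [ 1.  -0.2  1.5] j7 -0.04
x -0.0022 y 0.0011 z -0.0001 spin 0.0022 (0.2 deg)
```

```bash
python3 -m crank '[{"x":-0.004,"y":-0.003,"z":0,"spin":0,"grip":0.2},{"x":-0.008,"y":-0.009,"z":0,"spin":0,"grip":0.2},{"x":-0.01,"y":-0.015,"z":0,"spin":0,"grip":0.2},{"x":-0.0115,"y":-0.021,"z":0,"spin":0,"grip":0.2},{"x":-0.012,"y":-0.03,"z":0,"spin":0,"grip":0.2},{"x":-0.0115,"y":-0.037,"z":0,"spin":0,"grip":0.2},{"x":-0.0095,"y":-0.044,"z":0,"spin":0,"grip":0.2},{"x":-0.006,"y":-0.051,"z":0,"spin":0,"grip":0.2},{"x":-0.002,"y":-0.057,"z":0,"spin":0,"grip":0.2},{"x":-0.001,"y":-0.058,"z":0,"spin":0,"grip":0.2}]'
python3 -c "
from h import *
plan(); print(post(1,1.52))"
```

```text
clock: 35.4
ee_pos: [0.5148, -0.0941, 0.0499]
eef_rot: [0.0, 0.898, 0.44, 0.0]
wrist_force: [0.9, -4.5, 0.5]
finger_gap: 0.0173
gripper_force: 1.7
now [ 0.5148 -0.0941  0.0499] -37.8 t 35.4 gap 0.0173 F [ 0.9 -4.5  0.5] j7 -0.08
[ 0.5152726  -0.09556462]
```

```bash
python3 -c "
from h import *
s=(.5148,-.0941,.05,-37.8);p=(.549,-.2145)
plan((*p,.12,-97.4),(*p,.05,-97.4),start=s)
s=(*p,.05,-97.4)
for t in (1.1,1.25,1.4,1.52): plan((*post(-1,t),.05,-97.4),start=s)"
```

```text
x -0.0742 y 0.1008 z -0.0700 spin 0.6935 (59.6 deg)
x 0.0000 y 0.0000 z 0.0700 spin -0.0000 (-0.0 deg)
x -0.0029 y 0.0058 z -0.0000 spin -0.0000 (-0.0 deg)
x -0.0034 y 0.0130 z -0.0000 spin -0.0000 (-0.0 deg)
x -0.0028 y 0.0201 z -0.0000 spin -0.0000 (-0.0 deg)
x -0.0016 y 0.0258 z -0.0000 spin -0.0000 (-0.0 deg)
```

```bash
python3 -m crank '[{"x":0,"y":0,"z":0,"spin":0,"grip":0.45},{"x":0,"y":0,"z":0,"spin":0,"grip":0.45},{"x":0,"y":0,"z":-0.05,"spin":0,"grip":0.45},{"x":0,"y":0.01,"z":-0.07,"spin":0.1,"grip":0.45},{"x":-0.04,"y":0.05,"z":-0.07,"spin":0.3,"grip":0.45},{"x":-0.074,"y":0.101,"z":-0.07,"spin":0.693,"grip":0.45},{"x":-0.074,"y":0.101,"z":-0.07,"spin":0.693,"grip":0.45},{"x":-0.074,"y":0.101,"z":-0.07,"spin":0.693,"grip":0.45},{"x":-0.074,"y":0.101,"z":-0.07,"spin":0.693,"grip":0.45},{"x":-0.074,"y":0.101,"z":-0.07,"spin":0.693,"grip":0.45}]'
python3 -m crank '[{"x":0,"y":0,"z":0.02,"spin":0,"grip":0.45},{"x":0,"y":0,"z":0.04,"spin":0,"grip":0.45},{"x":0,"y":0,"z":0.055,"spin":0,"grip":0.45},{"x":0,"y":0,"z":0.065,"spin":0,"grip":0.45},{"x":0,"y":0,"z":0.07,"spin":0,"grip":0.45},{"x":0,"y":0,"z":0.07,"spin":0,"grip":0.2},{"x":0,"y":0,"z":0.07,"spin":0,"grip":0.2},{"x":0,"y":0,"z":0.07,"spin":0,"grip":0.2},{"x":0,"y":0,"z":0.07,"spin":0,"grip":0.2},{"x":0,"y":0,"z":0.07,"spin":0,"grip":0.2}]'
python3 -c "
from h import *
plan((*post(-1,1.1),.05,-97.4))
plan((*post(-1,1.52),.05,-97.4))"
```

```text
clock: 36.65
ee_pos: [0.5492, -0.214, 0.1191]
eef_rot: [-0.0, 0.998, -0.063, -0.001]
wrist_force: [0.3, -0.5, -0.3]
finger_gap: 0.0383
gripper_force: 0.0
clock: 37.9
ee_pos: [0.5495, -0.2147, 0.0499]
eef_rot: [-0.0, 0.998, -0.064, 0.0]
wrist_force: [-0.5, 0.2, 0.3]
finger_gap: 0.017
gripper_force: 0.0
now [ 0.5495 -0.2147  0.0499] -97.4 t 37.9 gap 0.017 F [-0.5  0.2  0.3] j7 -0.73
x -0.0034 y 0.0057 z -0.0001 spin 0.0004 (0.0 deg)
now [ 0.5495 -0.2147  0.0499] -97.4 t 37.9 gap 0.017 F [-0.5  0.2  0.3] j7 -0.73
x -0.0021 y 0.0256 z -0.0001 spin 0.0004 (0.0 deg)
```

```bash
python3 -m crank '[{"x":-0.002,"y":0.003,"z":0,"spin":0,"grip":0.2},{"x":-0.003,"y":0.006,"z":0,"spin":0,"grip":0.2},{"x":-0.004,"y":0.01,"z":0,"spin":0,"grip":0.2},{"x":-0.004,"y":0.014,"z":0,"spin":0,"grip":0.2},{"x":-0.004,"y":0.018,"z":0,"spin":0,"grip":0.2},{"x":-0.003,"y":0.021,"z":0,"spin":0,"grip":0.2},{"x":-0.003,"y":0.024,"z":0,"spin":0,"grip":0.2},{"x":-0.002,"y":0.026,"z":0,"spin":0,"grip":0.2},{"x":-0.002,"y":0.026,"z":0,"spin":0,"grip":0.2},{"x":-0.002,"y":0.026,"z":0,"spin":0,"grip":0.2}]'
python3 -m crank '[{"x":0,"y":0,"z":0,"spin":0,"grip":0.45},{"x":0,"y":0,"z":0,"spin":0,"grip":0.45},{"x":0,"y":0,"z":-0.05,"spin":0,"grip":0.45},{"x":0,"y":0,"z":-0.1,"spin":-0.1,"grip":0.45},{"x":0.05,"y":0,"z":-0.13,"spin":-0.2,"grip":0.45},{"x":0.1,"y":-0.05,"z":-0.13,"spin":-0.3,"grip":0.45},{"x":0.1,"y":-0.1,"z":-0.13,"spin":-0.4,"grip":0.45},{"x":0.1,"y":-0.16,"z":-0.13,"spin":-0.5,"grip":0.45},{"x":0.1,"y":-0.22,"z":-0.13,"spin":-0.6,"grip":0.45},{"x":0.1,"y":-0.28,"z":-0.13,"spin":-0.7,"grip":0.45}]'
python3 dock.py; python3 chk.py
```

```text
clock: 39.15
ee_pos: [0.5443, -0.2407, 0.0498]
eef_rot: [0.001, 0.998, -0.064, 0.0]
wrist_force: [-0.6, 2.1, -2.1]
finger_gap: 0.0168
gripper_force: 1.0
clock: 40.4
ee_pos: [0.6798, 0.0259, 0.1803]
eef_rot: [0.001, 0.895, 0.446, 0.001]
wrist_force: [0.3, 0.4, 0.0]
finger_gap: 0.0388
gripper_force: 0.0
top housing 2047 [785.7 -81.7] [147.4 227.8] 12.1 mean [ 0.764  -0.0862]
top guide 456 [ 600.  -214.4] [263.7  16.9] 11.55 mean [ 0.601  -0.2138]
top guide 375 [577.1 -98. ] [263.5  13.3] 11.54 mean [ 0.5778 -0.0978]
top red 78 [ 570.  -234.6] [57.7 16.1] 9.6 mean [ 0.5701 -0.2344]
   post top 11 [ 0.5461 -0.2368  0.0492]
top red 80 [540.5 -91.8] [60.  16.4] 13.94 mean [ 0.5415 -0.0918]
   post top 14 [ 0.5173 -0.099   0.0516]
top lever_left_post 0.46 [ 0.5248 -0.0977  0.04  ]
top lever_right_post 0.51 [ 0.5422 -0.2446  0.04  ]
scene housing 2057 [ 249.5 -462.7] [1360.8  177.3] 34.42 mean [ 0.6067 -0.2308]
scene guide 364 [ 608.8 -213.2] [174.8  26.7] 10.98 mean [ 0.6225 -0.2093]
scene guide 290 [678.6 -72.7] [191.1  24.2] 15.34 mean [ 0.6646 -0.0752]
scene red 69 [ 558.3 -240.6] [88.9 23.4] 20.03 mean [ 0.5639 -0.2382]
   post top 10 [ 0.5469 -0.2362  0.05  ]
scene red 75 [531.6 -97.2] [87.3 16.5] 22.45 mean [ 0.5388 -0.0923]
   post top 8 [ 0.5183 -0.0935  0.0503]
scene lever_left_post 0.46 [ 0.5151 -0.1015  0.04  ]
scene lever_right_post 0.52 [ 0.5451 -0.2333  0.04  ]
now [0.6792 0.0224 0.1802] -37.4 t 40.7 gap 0.0382 F [-0.6 -0.5 -1.4] j7 -0.39
top disc [0.4948 0.0815] 17
scene onboard [0.4782 0.1393] [30.6 24.3] 17.9 [0.4776 0.139 ]
scene onboard [0.563  0.1052] [30.2 24.7] 15.6 [0.5626 0.1053]
scene onboard [0.5469 0.1585] [29.7 25. ] 15.6 [0.5466 0.1588]
scene disc [0.4925 0.0853] 23
```

View pics/e.png

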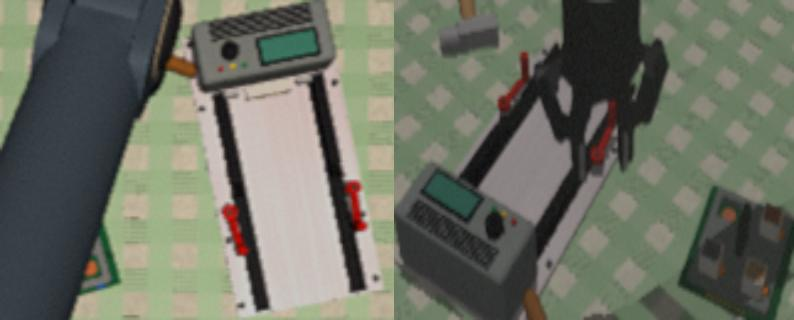

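Both levers are now about 1.46 rad open, clear of the guides. Next I grasp the board by its grip.

```bash
sed -i 's/DY=11.3/DY=11.4/' h.py; python3 -c "
from h import *
b=(.523,.1223)
plan((*b,.12,-73.7),(*b,.043,-73.7))"
```

```text
now [0.6792 0.0219 0.1801] -37.4 t 40.8 gap 0.0385 F [ 0.5 -0.6 -0.3] j7 -0.39
x -0.0152 y -0.1850 z 0.0601 spin 0.4220 (36.3 deg)
x 0.0000 y 0.0000 z 0.0770 spin -0.0000 (-0.0 deg)
```

```bash
python3 -m crank '[{"x":-0.004,"y":-0.05,"z":0,"spin":0.1,"grip":0.45},{"x":-0.008,"y":-0.1,"z":0,"spin":0.2,"grip":0.45},{"x":-0.012,"y":-0.15,"z":0.02,"spin":0.3,"grip":0.45},{"x":-0.015,"y":-0.185,"z":0.04,"spin":0.422,"grip":0.45},{"x":-0.015,"y":-0.185,"z":0.06,"spin":0.422,"grip":0.45},{"x":-0.015,"y":-0.185,"z":0.06,"spin":0.422,"grip":0.45},{"x":-0.015,"y":-0.185,"z":0.06,"spin":0.422,"grip":0.45},{"x":-0.015,"y":-0.185,"z":0.06,"spin":0.422,"grip":0.45},{"x":-0.015,"y":-0.185,"z":0.06,"spin":0.422,"grip":0.45},{"x":-0.015,"y":-0.185,"z":0.06,"spin":0.422,"grip":0.45}]'
python3 -c "
from h import *
b=(.523,.1223)
plan((*b,.043,-73.7))"
```

```text
clock: 42.05
ee_pos: [0.5231, 0.1244, 0.12]
eef_rot: [-0.0, 0.99, 0.144, 0.0]
wrist_force: [0.2, 0.3, -0.7]
finger_gap: 0.0385
gripper_force: 0.0
now [0.5231 0.1244 0.12  ] -73.5 t 42.0 gap 0.0385 F [ 0.2  0.3 -0.7] j7 -1.08
x -0.0007 y 0.0020 z 0.0770 spin 0.0024 (0.2 deg)
```

```bash
python3 -m crank '[{"x":-0.001,"y":0.002,"z":0.02,"spin":0.002,"grip":0.45},{"x":-0.001,"y":0.002,"z":0.04,"spin":0.002,"grip":0.45},{"x":-0.001,"y":0.002,"z":0.06,"spin":0.002,"grip":0.45},{"x":-0.001,"y":0.002,"z":0.072,"spin":0.002,"grip":0.45},{"x":-0.001,"y":0.002,"z":0.077,"spin":0.002,"grip":0.4},{"x":-0.001,"y":0.002,"z":0.077,"spin":0.002,"grip":0.3},{"x":-0.001,"y":0.002,"z":0.077,"spin":0.002,"grip":0.2},{"x":-0.001,"y":0.002,"z":0.077,"spin":0.002,"grip":0},{"x":-0.001,"y":0.002,"z":0.077,"spin":0.002,"grip":0},{"x":-0.001,"y":0.002,"z":0.077,"spin":0.002,"grip":0}]'
python3 -m crank '[{"x":0,"y":0,"z":0,"spin":0,"grip":0},{"x":0,"y":0,"z":0,"spin":0,"grip":0},{"x":0,"y":0,"z":-0.005,"spin":0,"grip":0},{"x":0,"y":0,"z":-0.01,"spin":0,"grip":0},{"x":0,"y":0,"z":-0.02,"spin":0,"grip":0},{"x":0,"y":0,"z":-0.035,"spin":0,"grip":0},{"x":0,"y":0,"z":-0.05,"spin":0,"grip":0},{"x":0,"y":0,"z":-0.07,"spin":0,"grip":0},{"x":0,"y":0,"z":-0.085,"spin":0,"grip":0},{"x":0,"y":0,"z":-0.085,"spin":0,"grip":0}]'
python3 -c "
from h import *
e=dock(-.126,0); print(e)
plan((*e,.128,DY-90),(*e,.056,DY-90))
snap('scene','f.png')"
```

```text
clock: 43.3
ee_pos: [0.5229, 0.1225, 0.0435]
eef_rot: [-0.0, 0.99, 0.142, 0.001]
wrist_force: [-1.0, 0.3, 6.5]
finger_gap: 0.0094
gripper_force: 59.8
clock: 44.55
ee_pos: [0.5233, 0.1226, 0.1293]
eef_rot: [-0.001, 0.99, 0.142, 0.001]
wrist_force: [-0.2, 0.4, -4.6]
finger_gap: 0.0096
gripper_force: 58.5
[ 0.52378583 -0.16910482]
now [0.5233 0.1226 0.1293] -73.6 t 44.5 gap 0.0096 F [-0.2  0.4 -4.6] j7 -1.09
x -0.0817 y 0.2800 z 0.0013 spin 0.0577 (5.0 deg)
x 0.0000 y 0.0000 z 0.0720 spin -0.0000 (-0.0 deg)
```

View pics/f.png

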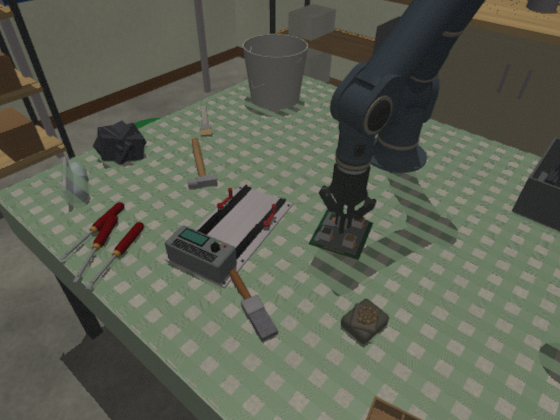

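The board is lifted with its samples, at about (345,235), and hangs level. I carry it to the lead-in.

```bash
python3 -m crank '[{"x":-0.004,"y":0.014,"z":0,"spin":0.005,"grip":0},{"x":-0.012,"y":0.04,"z":0,"spin":0.01,"grip":0},{"x":-0.023,"y":0.08,"z":0,"spin":0.02,"grip":0},{"x":-0.035,"y":0.12,"z":0,"spin":0.03,"grip":0},{"x":-0.047,"y":0.16,"z":0,"spin":0.04,"grip":0},{"x":-0.058,"y":0.2,"z":0,"spin":0.05,"grip":0},{"x":-0.07,"y":0.24,"z":0,"spin":0.058,"grip":0},{"x":-0.077,"y":0.265,"z":0,"spin":0.058,"grip":0},{"x":-0.08,"y":0.275,"z":0,"spin":0.058,"grip":0},{"x":-0.082,"y":0.28,"z":0,"spin":0.058,"grip":0}]'
python3 -m crank '[{"x":0,"y":0,"z":0,"spin":0,"grip":0},{"x":0,"y":0,"z":0,"spin":0,"grip":0},{"x":0,"y":0,"z":0.01,"spin":0,"grip":0},{"x":0,"y":0,"z":0.02,"spin":0,"grip":0},{"x":0,"y":0,"z":0.03,"spin":0,"grip":0},{"x":0,"y":0,"z":0.04,"spin":0,"grip":0},{"x":0,"y":0,"z":0.05,"spin":0,"grip":0},{"x":0,"y":0,"z":0.05,"spin":0,"grip":0},{"x":0,"y":0,"z":0.05,"spin":0,"grip":0},{"x":0,"y":0,"z":0.05,"spin":0,"grip":0}]'
python3 -c "
from h import *
e=dock(-.126,0)
plan((*e,.056,DY-90))
im,d=snap('scene'); im2,_=snap('top')
a=cv2.resize(im[160:280,190:330,::-1],(400,343)); b=cv2.resize(im2[150:260,270:398,::-1],(400,343)); cv2.imwrite('pics/g.png',np.hstack([a,b]))"
```

```text
clock: 45.85
ee_pos: [0.5219, -0.1697, 0.1273]
eef_rot: [-0.0, 0.995, 0.099, -0.001]
wrist_force: [-0.6, 0.3, -3.7]
finger_gap: 0.0091
gripper_force: 58.7
clock: 47.1
ee_pos: [0.5228, -0.1696, 0.0782]
eef_rot: [0.0, 0.995, 0.099, 0.0]
wrist_force: [-0.4, -0.3, -4.5]
finger_gap: 0.0089
gripper_force: 58.8
now [ 0.5228 -0.1696  0.0782] -78.6 t 47.1 gap 0.0089 F [-0.4 -0.3 -4.5] j7 -0.56
x 0.0010 y -0.0003 z 0.0222 spin -0.0005 (-0.0 deg)
```

View pics/g.png

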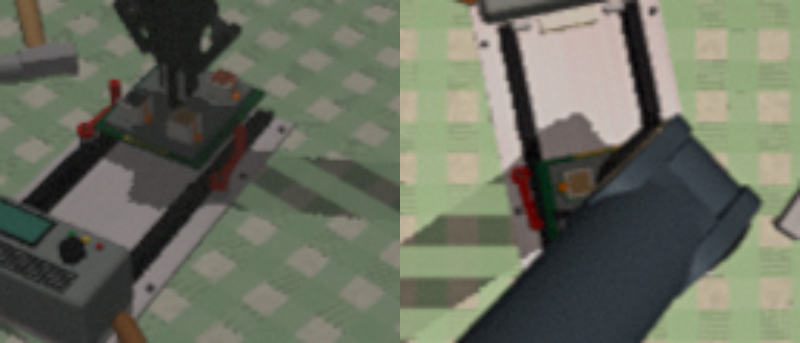

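The board hovers centred over the lead-in, between the open levers (left panel, (100,115) and (230,165)). I lower it.

```bash
python3 -m crank '[{"x":0.001,"y":0,"z":0.005,"spin":0,"grip":0},{"x":0.001,"y":0,"z":0.01,"spin":0,"grip":0},{"x":0.001,"y":0,"z":0.013,"spin":0,"grip":0},{"x":0.001,"y":0,"z":0.016,"spin":0,"grip":0},{"x":0.001,"y":0,"z":0.018,"spin":0,"grip":0},{"x":0.001,"y":0,"z":0.02,"spin":0,"grip":0},{"x":0.001,"y":0,"z":0.0215,"spin":0,"grip":0},{"x":0.001,"y":0,"z":0.0225,"spin":0,"grip":0},{"x":0.001,"y":0,"z":0.0225,"spin":0,"grip":0},{"x":0.001,"y":0,"z":0.0225,"spin":0,"grip":0}]'
python3 -c "
from h import *
plan((*dock(-.126,0),.0555,DY-90)); plan((*dock(-.010,0),.0555,DY-90)) "
```

```text
clock: 48.45
ee_pos: [0.5235, -0.1693, 0.0555]
eef_rot: [-0.0, 0.995, 0.099, 0.0]
wrist_force: [-1.7, 1.6, 1.2]
finger_gap: 0.0091
gripper_force: 59.5
now [ 0.5235 -0.1693  0.0555] -78.6 t 48.5 gap 0.0091 F [-1.7  1.6  1.2] j7 -0.54
x 0.0003 y -0.0001 z 0.0000 spin -0.0005 (-0.0 deg)
now [ 0.5235 -0.1693  0.0555] -78.6 t 48.5 gap 0.0091 F [-1.7  1.6  1.2] j7 -0.54
x 0.1163 y -0.0002 z 0.0000 spin -0.0005 (-0.0 deg)
```

```bash
python3 -m crank '[{"x":0.003,"y":0,"z":0,"spin":0,"grip":0},{"x":0.006,"y":0,"z":0,"spin":0,"grip":0},{"x":0.01,"y":0,"z":0,"spin":0,"grip":0},{"x":0.014,"y":0,"z":0,"spin":0,"grip":0},{"x":0.018,"y":0,"z":0,"spin":0,"grip":0},{"x":0.022,"y":0,"z":0,"spin":0,"grip":0},{"x":0.026,"y":0,"z":0,"spin":0,"grip":0},{"x":0.03,"y":0,"z":0,"spin":0,"grip":0},{"x":0.034,"y":0,"z":0,"spin":0,"grip":0},{"x":0.036,"y":0,"z":0,"spin":0,"grip":0}]'
python3 -c "
from h import *
plan((*dock(-.010,0),.0555,DY-90)) "
```

```text
clock: 49.7
ee_pos: [0.559, -0.1625, 0.0555]
eef_rot: [0.0, 0.995, 0.099, -0.0]
wrist_force: [-4.7, -1.3, 4.9]
finger_gap: 0.009
gripper_force: 60.3
now [ 0.559  -0.1625  0.0555] -78.6 t 49.7 gap 0.009 F [-4.7 -1.3  4.9] j7 -0.58
x 0.0802 y -0.0005 z 0.0000 spin -0.0004 (-0.0 deg)
```

```bash
python3 -m crank '[{"x":0.006,"y":0,"z":0,"spin":0,"grip":0},{"x":0.014,"y":0,"z":0,"spin":0,"grip":0},{"x":0.022,"y":0,"z":0,"spin":0,"grip":0},{"x":0.03,"y":0,"z":0,"spin":0,"grip":0},{"x":0.038,"y":0,"z":0,"spin":0,"grip":0},{"x":0.046,"y":0,"z":0,"spin":0,"grip":0},{"x":0.054,"y":0,"z":0,"spin":0,"grip":0},{"x":0.062,"y":0,"z":0,"spin":0,"grip":0},{"x":0.068,"y":0,"z":0,"spin":0,"grip":0},{"x":0.072,"y":0,"z":0,"spin":0,"grip":0}]'
python3 -c "
from h import *
plan((*dock(-.006,0),.0555,DY-90)) "
```

```text
clock: 50.95
ee_pos: [0.6296, -0.1482, 0.0555]
eef_rot: [0.0, 0.995, 0.099, -0.0]
wrist_force: [-5.0, -0.3, 5.8]
finger_gap: 0.009
gripper_force: 60.2
now [ 0.6296 -0.1482  0.0555] -78.6 t 51.0 gap 0.009 F [-5.  -0.3  5.8] j7 -0.66
x 0.0121 y -0.0004 z 0.0000 spin -0.0003 (-0.0 deg)
```

```bash
python3 -m crank '[{"x":0.002,"y":0,"z":0,"spin":0,"grip":0},{"x":0.004,"y":0,"z":0,"spin":0,"grip":0},{"x":0.006,"y":0,"z":0,"spin":0,"grip":0},{"x":0.008,"y":0,"z":0,"spin":0,"grip":0},{"x":0.009,"y":0,"z":0,"spin":0,"grip":0},{"x":0.01,"y":0,"z":0,"spin":0,"grip":0},{"x":0.01,"y":0,"z":0,"spin":0,"grip":0},{"x":0.01,"y":0,"z":0,"spin":0,"grip":0},{"x":0.01,"y":0,"z":0,"spin":0,"grip":0},{"x":0.01,"y":0,"z":0,"spin":0,"grip":0}]'
python3 -m crank '[{"x":0.001,"y":0,"z":0,"spin":0,"grip":0},{"x":0.002,"y":0,"z":0,"spin":0,"grip":0},{"x":0.003,"y":0,"z":0,"spin":0,"grip":0},{"x":0.003,"y":0,"z":0,"spin":0,"grip":0},{"x":0.003,"y":0,"z":0,"spin":0,"grip":0},{"x":0.003,"y":0,"z":0,"spin":0,"grip":0},{"x":0.003,"y":0,"z":0,"spin":0,"grip":0},{"x":0.003,"y":0,"z":0,"spin":0,"grip":0},{"x":0.003,"y":0,"z":0,"spin":0,"grip":0},{"x":0.003,"y":0,"z":0,"spin":0,"grip":0}]'
python3 -c "
from h import *
plan((*dock(-.006,0),.0555,DY-90)) "
```

```text
clock: 52.2
ee_pos: [0.6393, -0.1462, 0.0555]
eef_rot: [0.0, 0.995, 0.099, 0.0]
wrist_force: [-4.1, -1.1, 5.0]
finger_gap: 0.0091
gripper_force: 60.2
clock: 53.45
ee_pos: [0.6422, -0.1457, 0.0555]
eef_rot: [0.0, 0.995, 0.099, 0.0]
wrist_force: [-4.6, -1.0, 4.1]
finger_gap: 0.009
gripper_force: 60.2
now [ 0.6422 -0.1457  0.0555] -78.6 t 53.5 gap 0.009 F [-4.6 -1.   4.1] j7 -0.67
x -0.0007 y -0.0004 z 0.0000 spin -0.0005 (-0.0 deg)
```

```bash
python3 -m crank '[{"x":0.001,"y":0,"z":0,"spin":0,"grip":0},{"x":0.0015,"y":0,"z":0,"spin":0,"grip":0},{"x":0.0015,"y":0,"z":0,"spin":0,"grip":0},{"x":0.0015,"y":0,"z":0,"spin":0,"grip":0},{"x":0.0015,"y":0,"z":0,"spin":0,"grip":0},{"x":0.0015,"y":0,"z":0,"spin":0,"grip":0},{"x":0.0015,"y":0,"z":0,"spin":0,"grip":0},{"x":0.0015,"y":0,"z":0,"spin":0,"grip":0},{"x":0.0015,"y":0,"z":0,"spin":0,"grip":0},{"x":0.0015,"y":0,"z":0,"spin":0,"grip":0}]'
python3 -m crank '[{"x":0.001,"y":0,"z":0,"spin":0,"grip":0},{"x":0.0015,"y":0,"z":0,"spin":0,"grip":0},{"x":0.0015,"y":0,"z":0,"spin":0,"grip":0},{"x":0.0015,"y":0,"z":0,"spin":0,"grip":0},{"x":0.0015,"y":0,"z":0,"spin":0,"grip":0},{"x":0.0015,"y":0,"z":0,"spin":0,"grip":0},{"x":0.0015,"y":0,"z":0,"spin":0,"grip":0},{"x":0.0015,"y":0,"z":0,"spin":0,"grip":0},{"x":0.0015,"y":0,"z":0,"spin":0,"grip":0},{"x":0.0015,"y":0,"z":0,"spin":0,"grip":0}]'
python3 -c "
from h import *
plan((*dock(-.006,0),.0555,DY-90)) "
```

```text
clock: 54.7
ee_pos: [0.6429, -0.1455, 0.0555]
eef_rot: [-0.0, 0.995, 0.099, -0.001]
wrist_force: [-6.6, -0.0, 6.5]
finger_gap: 0.0093
gripper_force: 60.4
clock: 55.95
ee_pos: [0.6432, -0.1456, 0.0556]
eef_rot: [-0.0, 0.995, 0.099, -0.002]
wrist_force: [-9.3, -0.7, 9.1]
finger_gap: 0.0089
gripper_force: 60.8
now [ 0.6432 -0.1456  0.0556] -78.7 t 56.0 gap 0.0089 F [-9.3 -0.7  9.1] j7 -0.67
x -0.0017 y -0.0005 z 0.0001 spin -0.0009 (-0.1 deg)
```

```bash
python3 -m crank '[{"x":0,"y":0,"z":0,"spin":0,"grip":0.4},{"x":0,"y":0,"z":0,"spin":0,"grip":0.4},{"x":0,"y":0,"z":0,"spin":0,"grip":0.4},{"x":0,"y":0,"z":0,"spin":0,"grip":0.4},{"x":0,"y":0,"z":-0.02,"spin":0,"grip":0.4},{"x":0,"y":0,"z":-0.05,"spin":0,"grip":0.4},{"x":0,"y":0,"z":-0.1,"spin":0,"grip":0.45},{"x":-0.05,"y":0,"z":-0.1,"spin":0,"grip":0.45},{"x":-0.1,"y":-0.05,"z":-0.1,"spin":0,"grip":0.45},{"x":-0.1,"y":-0.1,"z":-0.1,"spin":0,"grip":0.45}]'
python3 dock.py
python3 -c "
from h import *
plan()"
```

```text
clock: 57.2
ee_pos: [0.5245, -0.0683, 0.1567]
eef_rot: [-0.001, 0.995, 0.095, 0.0]
wrist_force: [0.9, 0.9, -0.4]
finger_gap: 0.0385
gripper_force: 0.0
top housing 6000 [564.9 -88. ] [173.9 516.7] 79.26 mean [ 0.5472 -0.076 ]
top guide 387 [ 600.4 -214.8] [264.3  16.9] 10.97 mean [ 0.5913 -0.2167]
top guide 105 [668.4 -79.2] [77.1 12.9] 11.97 mean [ 0.6685 -0.079 ]
top red 76 [ 570.  -234.6] [57.7 16.1] 9.6 mean [ 0.57   -0.2343]
   post top 10 [ 0.5461 -0.2373  0.0506]
top lever_right_post 0.68 [ 0.5235 -0.1614  0.04  ]
scene housing 8605 [-193.1 -626.6] [2284.7  313.1] 31.4 mean [ 0.0533 -0.4632]
scene guide 316 [ 581.5 -218.1] [231.2  25.8] 8.54 mean [ 0.5727 -0.221 ]
scene guide 627 [ 658.4 -141.9] [286.9 153.9] 15.72 mean [ 0.6716 -0.089 ]
scene red 69 [ 558.8 -240.4] [89.9 23.4] 20.03 mean [ 0.5648 -0.238 ]
   post top 10 [ 0.5473 -0.2359  0.0496]
scene red 42 [520.3 -99.1] [72.6 12.1] 30.49 mean [ 0.5199 -0.0998]
   post top 12 [ 0.5185 -0.0946  0.0497]
scene red 10 [568.6 -84.7] [15.8  6.6] 75.74 mean [ 0.5678 -0.0844]
scene lever_left_post 0.7 [ 0.6119 -0.123   0.04  ]
scene lever_right_post 0.54 [ 0.5364 -0.238   0.04  ]
now [ 0.5281 -0.0675  0.1563] -78.7 t 57.5 gap 0.0385 F [0.2 0.3 0.3] j7 -0.85
```

View pics/e.png

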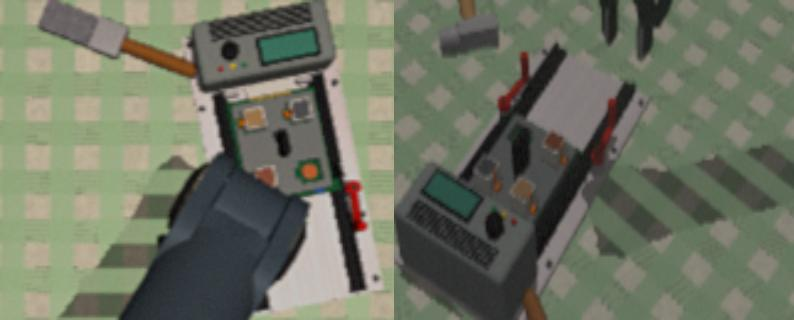

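The board is at the contacts with three samples in it and both levers are open. I close the left lever: cage it to about 0.4 rad, then push it from behind.

```bash
python3 -c "
from h import *
p=post(1,1.46); plan((*p,.12,-38),(*p,.05,-38))
s=(*p,.05,-38)
for t in (1.25,1.05,.85,.65,.45,.35): plan((*post(1,t),.05,-38),start=s)"
```

```text
now [ 0.5281 -0.0675  0.1563] -78.7 t 57.5 gap 0.0385 F [0.2 0.3 0.3] j7 -0.85
x -0.0180 y 0.0281 z 0.0363 spin -0.4735 (-40.7 deg)
x 0.0000 y 0.0000 z 0.0700 spin 0.0000 (0.0 deg)
x -0.0048 y 0.0089 z -0.0000 spin 0.0000 (0.0 deg)
x -0.0075 y 0.0181 z -0.0000 spin 0.0000 (0.0 deg)
x -0.0083 y 0.0276 z -0.0000 spin 0.0000 (0.0 deg)
x -0.0072 y 0.0371 z -0.0000 spin 0.0000 (0.0 deg)
x -0.0043 y 0.0462 z -0.0000 spin 0.0000 (0.0 deg)
x -0.0022 y 0.0505 z -0.0000 spin 0.0000 (0.0 deg)
```

```bash
python3 -m crank '[{"x":-0.018,"y":0.028,"z":0.036,"spin":-0.473,"grip":0.45},{"x":-0.018,"y":0.028,"z":0.036,"spin":-0.473,"grip":0.45},{"x":-0.018,"y":0.028,"z":0.036,"spin":-0.473,"grip":0.45},{"x":-0.018,"y":0.028,"z":0.036,"spin":-0.473,"grip":0.45},{"x":-0.018,"y":0.028,"z":0.036,"spin":-0.473,"grip":0.45},{"x":-0.018,"y":0.028,"z":0.06,"spin":-0.473,"grip":0.45},{"x":-0.018,"y":0.028,"z":0.085,"spin":-0.473,"grip":0.45},{"x":-0.018,"y":0.028,"z":0.1,"spin":-0.473,"grip":0.45},{"x":-0.018,"y":0.028,"z":0.106,"spin":-0.473,"grip":0.45},{"x":-0.018,"y":0.028,"z":0.106,"spin":-0.473,"grip":0.2}]'
python3 -m crank '[{"x":0,"y":0,"z":0,"spin":0,"grip":0.2},{"x":0,"y":0,"z":0,"spin":0,"grip":0.2},{"x":0,"y":0,"z":0,"spin":0,"grip":0.2},{"x":-0.003,"y":0.005,"z":0,"spin":0,"grip":0.2},{"x":-0.005,"y":0.009,"z":0,"spin":0,"grip":0.2},{"x":-0.0065,"y":0.0135,"z":0,"spin":0,"grip":0.2},{"x":-0.0075,"y":0.018,"z":0,"spin":0,"grip":0.2},{"x":-0.008,"y":0.0225,"z":0,"spin":0,"grip":0.2},{"x":-0.0083,"y":0.0275,"z":0,"spin":0,"grip":0.2},{"x":-0.0083,"y":0.0275,"z":0,"spin":0,"grip":0.2}]'
python3 -c "
from h import *
plan((*post(1,.85),.05,-38),(*post(1,.4),.05,-38))"
```

```text
clock: 58.75
ee_pos: [0.5154, -0.0978, 0.0493]
eef_rot: [0.0, 0.899, 0.438, -0.0]
wrist_force: [-0.6, 0.0, 0.7]
finger_gap: 0.0215
gripper_force: 0.0
clock: 60.0
ee_pos: [0.5296, -0.1221, 0.0484]
eef_rot: [-0.001, 0.899, 0.438, -0.002]
wrist_force: [-4.2, -0.2, 0.1]
finger_gap: 0.0172
gripper_force: 1.9
now [ 0.5296 -0.1221  0.0484] -38.1 t 60.0 gap 0.0172 F [-4.2 -0.2  0.1] j7 -0.05
x 0.0018 y 0.0024 z -0.0016 spin -0.0007 (-0.1 deg)
x 0.0050 y 0.0208 z -0.0000 spin 0.0000 (0.0 deg)
```

```bash
python3 -m crank '[{"x":0.002,"y":0.005,"z":0,"spin":0,"grip":0.2},{"x":0.002,"y":0.01,"z":0,"spin":0,"grip":0.2},{"x":0.004,"y":0.015,"z":0,"spin":0,"grip":0.2},{"x":0.0055,"y":0.019,"z":0,"spin":0,"grip":0.2},{"x":0.0065,"y":0.022,"z":0,"spin":0,"grip":0.2},{"x":0.0065,"y":0.022,"z":0,"spin":0,"grip":0.4},{"x":0.0065,"y":0.022,"z":0,"spin":0,"grip":0.4},{"x":0.0065,"y":0.022,"z":-0.04,"spin":0,"grip":0.4},{"x":0.0065,"y":0.022,"z":-0.07,"spin":0,"grip":0.4},{"x":0.0065,"y":0.022,"z":-0.07,"spin":0,"grip":0.4}]'
python3 -c "
from h import *
d=dock(-.118,.031);plan((*d,.12,DY-90),(*d,.05,DY-90))
im,dd=snap('scene'); P=cloud('scene',dd); hsv=cv2.cvtColor(im,cv2.COLOR_RGB2HSV)
m=(dd>0)&((hsv[...,0]<8)|(hsv[...,0]>172))&(hsv[...,1]>150)&(P[...,2]>.042)&(P[...,2]<.06)&(abs(P[...,0]-.55)<.06)&(P[...,1]>-.18)&(P[...,1]<-.06)
q=np.median(P[m],0); print(m.sum(),q); 
for t in (.3,.4,.5,.6): print(t,post(1,t))"
```

```text
clock: 61.25
ee_pos: [0.5556, -0.1299, 0.122]
eef_rot: [0.002, 0.899, 0.439, 0.003]
wrist_force: [1.1, -0.7, -1.2]
finger_gap: 0.0339
gripper_force: 0.0
now [ 0.5556 -0.1299  0.122 ] -38.0 t 61.2 gap 0.0339 F [ 1.1 -0.7 -1.2] j7 -0.11
x -0.0242 y -0.0192 z 0.0020 spin 0.4727 (40.6 deg)
x 0.0000 y 0.0000 z 0.0700 spin -0.0000 (-0.0 deg)
9 [ 0.55180046 -0.12800398  0.04989372]
0.3 [ 0.55685721 -0.13168595]
0.4 [ 0.55211382 -0.13096404]
0.5 [ 0.54746621 -0.1297722 ]
0.6 [ 0.5429608  -0.12812232]
```

```bash
python3 -m crank '[{"x":-0.024,"y":-0.019,"z":0,"spin":0.473,"grip":0},{"x":-0.024,"y":-0.019,"z":0,"spin":0.473,"grip":0},{"x":-0.024,"y":-0.019,"z":0,"spin":0.473,"grip":0},{"x":-0.024,"y":-0.019,"z":0,"spin":0.473,"grip":0},{"x":-0.024,"y":-0.019,"z":0,"spin":0.473,"grip":0},{"x":-0.024,"y":-0.019,"z":0.02,"spin":0.473,"grip":0},{"x":-0.024,"y":-0.019,"z":0.04,"spin":0.473,"grip":0},{"x":-0.024,"y":-0.019,"z":0.06,"spin":0.473,"grip":0},{"x":-0.024,"y":-0.019,"z":0.072,"spin":0.473,"grip":0},{"x":-0.024,"y":-0.019,"z":0.072,"spin":0.473,"grip":0}]'
python3 -c "
from h import *
plan((*dock(-.072-.017,.031),.05,DY-90))"
```

```text
clock: 62.55
ee_pos: [0.5226, -0.1367, 0.0461]
eef_rot: [-0.0, 0.995, 0.099, -0.001]
wrist_force: [0.8, -0.5, 0.4]
finger_gap: 0.0002
gripper_force: 0.0
now [ 0.5226 -0.1367  0.0461] -78.7 t 62.5 gap 0.0002 F [ 0.8 -0.5  0.4] j7 -0.58
x 0.0317 y 0.0010 z -0.0039 spin -0.0007 (-0.1 deg)
```

```bash
python3 -m crank '[{"x":0.004,"y":0,"z":-0.004,"spin":0,"grip":0},{"x":0.008,"y":0,"z":-0.004,"spin":0,"grip":0},{"x":0.012,"y":0,"z":-0.004,"spin":0,"grip":0},{"x":0.015,"y":0,"z":-0.004,"spin":0,"grip":0},{"x":0.018,"y":0,"z":-0.004,"spin":0,"grip":0},{"x":0.02,"y":0,"z":-0.004,"spin":0,"grip":0},{"x":0.022,"y":0,"z":-0.004,"spin":0,"grip":0},{"x":0.024,"y":0,"z":-0.004,"spin":0,"grip":0},{"x":0.026,"y":0,"z":-0.004,"spin":0,"grip":0},{"x":0.028,"y":0,"z":-0.004,"spin":0,"grip":0}]'
python3 -m crank '[{"x":0.001,"y":0,"z":0,"spin":0,"grip":0},{"x":0.002,"y":0,"z":0,"spin":0,"grip":0},{"x":0.003,"y":0,"z":0,"spin":0,"grip":0},{"x":0.003,"y":0,"z":0,"spin":0,"grip":0},{"x":0.003,"y":0,"z":0,"spin":0,"grip":0},{"x":0.003,"y":0,"z":0,"spin":0,"grip":0},{"x":0.003,"y":0,"z":0,"spin":0,"grip":0},{"x":0.003,"y":0,"z":0,"spin":0,"grip":0},{"x":0.003,"y":0,"z":0,"spin":0,"grip":0},{"x":0.003,"y":0,"z":0,"spin":0,"grip":0}]'
python3 -c "
from h import *
plan((*dock(-.072-.017,.031),.05,DY-90))"
```

```text
clock: 63.8
ee_pos: [0.5477, -0.135, 0.0512]
eef_rot: [0.002, 0.995, 0.097, -0.002]
wrist_force: [-7.2, -8.2, 0.6]
finger_gap: 0.0001
gripper_force: 4.4
clock: 65.05
ee_pos: [0.5506, -0.1339, 0.0511]
eef_rot: [0.002, 0.995, 0.098, -0.002]
wrist_force: [-6.3, -6.7, 0.3]
finger_gap: -0.0001
gripper_force: 3.9
now [ 0.5506 -0.1339  0.0511] -78.8 t 65.0 gap -0.0001 F [-6.3 -6.7  0.3] j7 -0.61
x 0.0037 y -0.0018 z 0.0011 spin -0.0024 (-0.2 deg)
```

```bash
python3 -m crank '[{"x":0.001,"y":0,"z":0,"spin":0,"grip":0},{"x":0.002,"y":0,"z":0,"spin":0,"grip":0},{"x":0.003,"y":0,"z":0,"spin":0,"grip":0},{"x":0.003,"y":0,"z":0,"spin":0,"grip":0},{"x":0.003,"y":0,"z":0,"spin":0,"grip":0},{"x":0.003,"y":0,"z":0,"spin":0,"grip":0},{"x":0.003,"y":0,"z":0,"spin":0,"grip":0},{"x":0.003,"y":0,"z":0,"spin":0,"grip":0},{"x":0.003,"y":0,"z":0,"spin":0,"grip":0},{"x":0.003,"y":0,"z":0,"spin":0,"grip":0}]'
python3 -m crank '[{"x":0.001,"y":0,"z":0,"spin":0,"grip":0},{"x":0.002,"y":0,"z":0,"spin":0,"grip":0},{"x":0.002,"y":0,"z":0,"spin":0,"grip":0},{"x":0.002,"y":0,"z":0,"spin":0,"grip":0},{"x":0.002,"y":0,"z":0,"spin":0,"grip":0},{"x":0.002,"y":0,"z":0,"spin":0,"grip":0},{"x":0.002,"y":0,"z":0,"spin":0,"grip":0},{"x":0.002,"y":0,"z":0,"spin":0,"grip":0},{"x":0.002,"y":0,"z":0,"spin":0,"grip":0},{"x":0.002,"y":0,"z":0,"spin":0,"grip":0}]'
python3 -c "
from h import *
plan((*dock(-.072-.017,.031),.05,DY-90))"
```

```text
clock: 66.3
ee_pos: [0.5537, -0.1334, 0.0511]
eef_rot: [0.002, 0.995, 0.098, -0.002]
wrist_force: [-7.3, -6.2, 0.4]
finger_gap: 0.0002
gripper_force: 3.8
clock: 67.55
ee_pos: [0.5549, -0.1333, 0.051]
eef_rot: [0.002, 0.995, 0.097, -0.003]
wrist_force: [-7.4, -6.9, 1.0]
finger_gap: 0.0001
gripper_force: 4.6
now [ 0.5549 -0.1333  0.051 ] -78.8 t 67.5 gap 0.0001 F [-7.4 -6.9  1. ] j7 -0.62
x -0.0006 y -0.0020 z 0.0010 spin -0.0026 (-0.2 deg)
```

```bash
python3 -m crank '[{"x":0.001,"y":0,"z":0,"spin":0,"grip":0},{"x":0.002,"y":0,"z":0,"spin":0,"grip":0},{"x":0.003,"y":0,"z":0,"spin":0,"grip":0},{"x":0.003,"y":0,"z":0,"spin":0,"grip":0},{"x":0.003,"y":0,"z":0,"spin":0,"grip":0},{"x":0.003,"y":0,"z":0,"spin":0,"grip":0},{"x":0.003,"y":0,"z":0,"spin":0,"grip":0},{"x":0.003,"y":0,"z":0,"spin":0,"grip":0},{"x":0.003,"y":0,"z":0,"spin":0,"grip":0},{"x":0.003,"y":0,"z":0,"spin":0,"grip":0}]'
python3 -c "
from h import *
plan((*dock(-.072-.017,.031),.05,DY-90))
im,dd=snap('scene'); P=cloud('scene',dd); hsv=cv2.cvtColor(im,cv2.COLOR_RGB2HSV)
m=(dd>0)&((hsv[...,0]<8)|(hsv[...,0]>172))&(hsv[...,1]>150)&(P[...,2]>.042)&(P[...,2]<.06)&(abs(P[...,0]-.56)<.06)&(P[...,1]>-.18)&(P[...,1]<-.06)
q=np.median(P[m],0); print(m.sum(),q); 
for t in (0,.1,.2): print(t,post(1,t))"
```

```text
clock: 68.8
ee_pos: [0.5552, -0.1333, 0.0509]
eef_rot: [0.001, 0.995, 0.097, -0.005]
wrist_force: [-13.4, -7.9, 5.9]
finger_gap: -0.0001
gripper_force: 7.5
now [ 0.5552 -0.1333  0.0509] -78.9 t 68.8 gap -0.0001 F [-13.4  -7.9   5.9] j7 -0.62
x -0.0009 y -0.0021 z 0.0009 spin -0.0033 (-0.3 deg)
14 [ 0.5738126  -0.12769142  0.04920761]
0 [ 0.57118607 -0.13098374]
0.1 [ 0.56644121 -0.13169584]
0.2 [ 0.56164896 -0.13193069]
```

The left lever is at its stop. Now the right lever.

```bash
python3 -m crank '[{"x":-0.01,"y":0,"z":0,"spin":0,"grip":0},{"x":-0.025,"y":0,"z":0,"spin":0,"grip":0},{"x":-0.025,"y":0,"z":-0.03,"spin":0,"grip":0.3},{"x":-0.025,"y":0,"z":-0.07,"spin":0,"grip":0.45},{"x":-0.025,"y":0,"z":-0.07,"spin":0,"grip":0.45},{"x":-0.025,"y":0,"z":-0.07,"spin":0,"grip":0.45},{"x":-0.025,"y":0,"z":-0.07,"spin":0,"grip":0.45},{"x":-0.025,"y":0,"z":-0.07,"spin":0,"grip":0.45},{"x":-0.025,"y":0,"z":-0.07,"spin":0,"grip":0.45},{"x":-0.025,"y":0,"z":-0.07,"spin":0,"grip":0.45}]'
python3 -c "
from h import *
p=post(-1,1.46); print(p); plan((*p,.05,-117))
s=(*p,.05,-117)
for t in (1.25,1.05,.85,.65,.45,.35): plan((*post(-1,t),.05,-117),start=s)"
```

```text
clock: 70.1
ee_pos: [0.537, -0.1339, 0.1211]
eef_rot: [-0.0, 0.995, 0.099, -0.0]
wrist_force: [-0.9, 0.8, 0.0]
finger_gap: 0.0382
gripper_force: 0.0
[ 0.54392889 -0.23715867]
now [ 0.537  -0.1339  0.1211] -78.6 t 70.1 gap 0.0382 F [-0.9  0.8  0. ] j7 -0.68
x -0.0135 y 0.1026 z 0.0711 spin 0.4462 (38.4 deg)
x -0.0044 y -0.0090 z -0.0000 spin 0.0000 (0.0 deg)
x -0.0068 y -0.0183 z -0.0000 spin 0.0000 (0.0 deg)
x -0.0073 y -0.0279 z -0.0000 spin 0.0000 (0.0 deg)
x -0.0058 y -0.0374 z -0.0000 spin 0.0000 (0.0 deg)
x -0.0025 y -0.0464 z -0.0000 spin 0.0000 (0.0 deg)
x -0.0002 y -0.0506 z -0.0000 spin 0.0000 (0.0 deg)
```

```bash
python3 -m crank '[{"x":-0.013,"y":0.05,"z":0,"spin":0.446,"grip":0.45},{"x":-0.013,"y":0.1025,"z":0,"spin":0.446,"grip":0.45},{"x":-0.013,"y":0.1025,"z":0,"spin":0.446,"grip":0.45},{"x":-0.013,"y":0.1025,"z":0,"spin":0.446,"grip":0.45},{"x":-0.013,"y":0.1025,"z":0,"spin":0.446,"grip":0.45},{"x":-0.013,"y":0.1025,"z":0.02,"spin":0.446,"grip":0.45},{"x":-0.013,"y":0.1025,"z":0.04,"spin":0.446,"grip":0.45},{"x":-0.013,"y":0.1025,"z":0.06,"spin":0.446,"grip":0.45},{"x":-0.013,"y":0.1025,"z":0.0705,"spin":0.446,"grip":0.45},{"x":-0.013,"y":0.1025,"z":0.0705,"spin":0.446,"grip":0.2}]'
python3 -m crank '[{"x":0,"y":0,"z":0,"spin":0,"grip":0.2},{"x":0,"y":0,"z":0,"spin":0,"grip":0.2},{"x":0,"y":0,"z":0,"spin":0,"grip":0.2},{"x":-0.003,"y":-0.005,"z":0,"spin":0,"grip":0.2},{"x":-0.0045,"y":-0.009,"z":0,"spin":0,"grip":0.2},{"x":-0.006,"y":-0.0135,"z":0,"spin":0,"grip":0.2},{"x":-0.0068,"y":-0.018,"z":0,"spin":0,"grip":0.2},{"x":-0.0073,"y":-0.0225,"z":0,"spin":0,"grip":0.2},{"x":-0.0073,"y":-0.028,"z":0,"spin":0,"grip":0.2},{"x":-0.0073,"y":-0.028,"z":0,"spin":0,"grip":0.2}]'
python3 -c "
from h import *
plan((*post(-1,.85),.05,-117),(*post(-1,.4),.05,-117))"
```

```text
clock: 71.35
ee_pos: [0.544, -0.2368, 0.0497]
eef_rot: [-0.0, 0.972, -0.233, -0.001]
wrist_force: [0.0, 0.2, 0.5]
finger_gap: 0.0213
gripper_force: 0.0
clock: 72.6
ee_pos: [0.5493, -0.2082, 0.0503]
eef_rot: [-0.0, 0.972, -0.233, -0.001]
wrist_force: [-3.6, -1.3, 0.5]
finger_gap: 0.0172
gripper_force: 1.6
now [ 0.5493 -0.2082  0.0503] -117.0 t 72.6 gap 0.0172 F [-3.6 -1.3  0.5] j7 -1.03
x 0.0012 y 0.0004 z 0.0003 spin 0.0003 (0.0 deg)
x 0.0058 y -0.0206 z -0.0000 spin 0.0000 (0.0 deg)
```

```bash
python3 -m crank '[{"x":0.001,"y":-0.005,"z":0,"spin":0,"grip":0.2},{"x":0.002,"y":-0.01,"z":0,"spin":0,"grip":0.2},{"x":0.004,"y":-0.015,"z":0,"spin":0,"grip":0.2},{"x":0.0055,"y":-0.018,"z":0,"spin":0,"grip":0.2},{"x":0.007,"y":-0.0205,"z":0,"spin":0,"grip":0.2},{"x":0.007,"y":-0.0205,"z":0,"spin":0,"grip":0.4},{"x":0.007,"y":-0.0205,"z":0,"spin":0,"grip":0.4},{"x":0.007,"y":-0.0205,"z":-0.04,"spin":0,"grip":0.4},{"x":0.007,"y":-0.0205,"z":-0.07,"spin":0,"grip":0.2},{"x":0.007,"y":-0.0205,"z":-0.07,"spin":0,"grip":0}]'
python3 -c "
from h import *
d=dock(-.118,-.031);plan((*d,.12,DY-90),(*d,.051,DY-90))"
```

```text
clock: 73.85
ee_pos: [0.5682, -0.194, 0.1232]
eef_rot: [-0.0, 0.972, -0.233, 0.003]
wrist_force: [0.4, -0.6, -0.2]
finger_gap: 0.001
gripper_force: 0.0
now [ 0.5682 -0.194   0.1232] -116.9 t 73.8 gap 0.001 F [ 0.4 -0.6 -0.2] j7 -1.14
x -0.0254 y 0.0173 z 0.0032 spin -0.4461 (-38.3 deg)
x 0.0000 y 0.0000 z 0.0690 spin -0.0000 (-0.0 deg)
```

```bash
python3 -m crank '[{"x":-0.025,"y":0.017,"z":0,"spin":-0.446,"grip":0},{"x":-0.025,"y":0.017,"z":0,"spin":-0.446,"grip":0},{"x":-0.025,"y":0.017,"z":0,"spin":-0.446,"grip":0},{"x":-0.025,"y":0.017,"z":0,"spin":-0.446,"grip":0},{"x":-0.025,"y":0.017,"z":0,"spin":-0.446,"grip":0},{"x":-0.025,"y":0.017,"z":0.02,"spin":-0.446,"grip":0},{"x":-0.025,"y":0.017,"z":0.04,"spin":-0.446,"grip":0},{"x":-0.025,"y":0.017,"z":0.06,"spin":-0.446,"grip":0},{"x":-0.025,"y":0.017,"z":0.068,"spin":-0.446,"grip":0},{"x":-0.025,"y":0.017,"z":0.068,"spin":-0.446,"grip":0}]'
python3 -c "
from h import *
plan((*dock(-.072-.017,-.031),.051,DY-90))"
```

```text
clock: 75.1
ee_pos: [0.5359, -0.1974, 0.0519]
eef_rot: [-0.0, 0.995, 0.099, -0.001]
wrist_force: [0.6, -0.4, -0.6]
finger_gap: -0.0003
gripper_force: 0.0
now [ 0.5359 -0.1974  0.0519] -78.7 t 75.1 gap -0.0003 F [ 0.6 -0.4 -0.6] j7 -0.5
x 0.0308 y 0.0008 z 0.0009 spin -0.0007 (-0.1 deg)
```

```bash
python3 -m crank '[{"x":0.004,"y":0,"z":0,"spin":0,"grip":0},{"x":0.008,"y":0,"z":0,"spin":0,"grip":0},{"x":0.012,"y":0,"z":0,"spin":0,"grip":0},{"x":0.015,"y":0,"z":0,"spin":0,"grip":0},{"x":0.018,"y":0,"z":0,"spin":0,"grip":0},{"x":0.02,"y":0,"z":0,"spin":0,"grip":0},{"x":0.022,"y":0,"z":0,"spin":0,"grip":0},{"x":0.024,"y":0,"z":0,"spin":0,"grip":0},{"x":0.026,"y":0,"z":0,"spin":0,"grip":0},{"x":0.028,"y":0,"z":0,"spin":0,"grip":0}]'
python3 -m crank '[{"x":0.001,"y":0,"z":0,"spin":0,"grip":0},{"x":0.002,"y":0,"z":0,"spin":0,"grip":0},{"x":0.003,"y":0,"z":0,"spin":0,"grip":0},{"x":0.0035,"y":0,"z":0,"spin":0,"grip":0},{"x":0.004,"y":0,"z":0,"spin":0,"grip":0},{"x":0.004,"y":0,"z":0,"spin":0,"grip":0},{"x":0.004,"y":0,"z":0,"spin":0,"grip":0},{"x":0.004,"y":0,"z":0,"spin":0,"grip":0},{"x":0.004,"y":0,"z":0,"spin":0,"grip":0},{"x":0.004,"y":0,"z":0,"spin":0,"grip":0}]'
python3 -c "
from h import *
plan((*dock(-.072-.017,-.031),.051,DY-90))"
```

```text
clock: 76.35
ee_pos: [0.5612, -0.19, 0.0517]
eef_rot: [-0.002, 0.995, 0.099, -0.003]
wrist_force: [-5.9, 2.4, 0.9]
finger_gap: -0.0005
gripper_force: 2.4
clock: 77.6
ee_pos: [0.5643, -0.1893, 0.0517]
eef_rot: [-0.003, 0.995, 0.099, -0.003]
wrist_force: [-5.9, 3.1, 1.5]
finger_gap: 0.0002
gripper_force: 3.2
now [ 0.5643 -0.1893  0.0517] -78.6 t 77.6 gap 0.0002 F [-5.9  3.1  1.5] j7 -0.53
x 0.0013 y 0.0031 z 0.0007 spin -0.0002 (-0.0 deg)
```

```bash
python3 -m crank '[{"x":0.001,"y":0,"z":0,"spin":0,"grip":0},{"x":0.002,"y":0,"z":0,"spin":0,"grip":0},{"x":0.003,"y":0,"z":0,"spin":0,"grip":0},{"x":0.003,"y":0,"z":0,"spin":0,"grip":0},{"x":0.003,"y":0,"z":0,"spin":0,"grip":0},{"x":0.003,"y":0,"z":0,"spin":0,"grip":0},{"x":0.003,"y":0,"z":0,"spin":0,"grip":0},{"x":0.003,"y":0,"z":0,"spin":0,"grip":0},{"x":0.003,"y":0,"z":0,"spin":0,"grip":0},{"x":0.003,"y":0,"z":0,"spin":0,"grip":0}]'
python3 -m crank '[{"x":0.001,"y":0,"z":0,"spin":0,"grip":0},{"x":0.002,"y":0,"z":0,"spin":0,"grip":0},{"x":0.003,"y":0,"z":0,"spin":0,"grip":0},{"x":0.003,"y":0,"z":0,"spin":0,"grip":0},{"x":0.003,"y":0,"z":0,"spin":0,"grip":0},{"x":0.003,"y":0,"z":0,"spin":0,"grip":0},{"x":0.003,"y":0,"z":0,"spin":0,"grip":0},{"x":0.003,"y":0,"z":0,"spin":0,"grip":0},{"x":0.003,"y":0,"z":0,"spin":0,"grip":0},{"x":0.003,"y":0,"z":0,"spin":0,"grip":0}]'
python3 -c "
from h import *
plan((*dock(-.072-.017,-.031),.051,DY-90))"
```

```text
clock: 78.85
ee_pos: [0.5661, -0.1888, 0.0517]
eef_rot: [-0.003, 0.995, 0.099, -0.004]
wrist_force: [-10.1, 3.2, 3.9]
finger_gap: 0.0002
gripper_force: 4.5
clock: 80.1
ee_pos: [0.5664, -0.1887, 0.0516]
eef_rot: [-0.004, 0.995, 0.099, -0.007]
wrist_force: [-15.7, 2.3, 8.1]
finger_gap: -0.0004
gripper_force: 7.4
now [ 0.5664 -0.1887  0.0516] -78.7 t 80.1 gap -0.0004 F [-15.7   2.3   8.1] j7 -0.54
x -0.0009 y 0.0034 z 0.0006 spin -0.0011 (-0.1 deg)
```

```bash
python3 -m crank '[{"x":-0.01,"y":0,"z":0,"spin":0,"grip":0},{"x":-0.025,"y":0,"z":0,"spin":0,"grip":0},{"x":-0.03,"y":0,"z":-0.03,"spin":0,"grip":0},{"x":-0.03,"y":0,"z":-0.08,"spin":0,"grip":0},{"x":-0.03,"y":-0.05,"z":-0.13,"spin":0,"grip":0},{"x":-0.03,"y":-0.11,"z":-0.15,"spin":0,"grip":0},{"x":-0.03,"y":-0.17,"z":-0.15,"spin":0,"grip":0},{"x":-0.03,"y":-0.23,"z":-0.15,"spin":0,"grip":0},{"x":-0.03,"y":-0.29,"z":-0.15,"spin":0,"grip":0},{"x":-0.03,"y":-0.35,"z":-0.15,"spin":0,"grip":0}]'
sed -i 's/^a=cv2.imread.*/a=cv2.imread("pics\/d_top.png");b=cv2.imread("pics\/d_scene.png")/; s/a\[120:250,215:375\]/a[130:220,280:390]/; s/b\[170:280,165:365\],(400,320)/b[170:280,180:318],(400,320)/' dock.py; python3 dock.py
python3 - <<'E'
from h import *
for s in(1,-1): print([np.round(post(s,t),4).tolist() for t in(0,.05,.1)])
im,d=snap('top')
for r in tops('top',d,lo=.037,hi=.049,box=(.56,.72,-.23,-.07)): print(np.round(r[0],4),np.round(r[1],1),round(r[2],1))
for n,v in dict(A=(-.036,.028),C=(.036,.028),D=(.036,-.028)).items(): print(n,np.round(dock(*v),4))
print('discB exp',dock(-.036,-.028),discs('top',im,c=DO,w=.08,z=.017))
E
```

```text
clock: 81.35
ee_pos: [0.4747, 0.1494, 0.2033]
eef_rot: [-0.001, 0.995, 0.099, 0.001]
wrist_force: [1.2, 0.1, 0.4]
finger_gap: 0.0003
gripper_force: 0.0
top housing 1463 [ 714.2 -131.7] [163.8 159.2] 11.5 mean [ 0.7559 -0.1232]
top guide 171 [ 664.3 -203.4] [134.5  11.9] 11.72 mean [ 0.667  -0.2028]
top guide 190 [639.6 -85.9] [136.2  15.2] 11.22 mean [ 0.6403 -0.0846]
top guide 191 [ 526.7 -228.3] [114.6  14.8] 11.43 mean [ 0.5259 -0.2283]
top guide 170 [ 503.8 -112.8] [113.9  12.8] 11.22 mean [ 0.5036 -0.1127]
top red 9 [ 611.1 -126. ] [ 8.9 11.8] 0.07 mean [ 0.6125 -0.1247]
   post top 6 [ 0.612  -0.1227  0.0446]
top red 75 [ 588.2 -210.5] [12.7 58. ] 11.39 mean [ 0.5889 -0.2127]
   post top 12 [ 0.5835 -0.1857  0.0518]
top red 74 [ 567.  -106.9] [13.3 58.4] 11.4 mean [ 0.5672 -0.1038]
   post top 8 [ 0.5721 -0.1295  0.0509]
top lever_left_post 0.45 [ 0.5753 -0.1397  0.04  ]
top lever_right_post 0.29 [ 0.6467 -0.1449  0.04  ]
scene housing 1620 [ 717.8 -124.8] [164.4 161.7] 11.34 mean [ 0.759  -0.1141]
scene guide 147 [ 519.7 -227.1] [107.7  20.5] 11.62 mean [ 0.5173 -0.2286]
scene
[... 438 characters left out ...]
 25.5] 83.31 mean [ 0.5645 -0.1112]
   post top 13 [ 0.5727 -0.1274  0.0505]
scene lever_left_post 0.57 [ 0.573  -0.1359  0.04  ]
[[0.5712, -0.131], [0.5688, -0.1314], [0.5664, -0.1317]]
[[0.5823, -0.1859], [0.5799, -0.1864], [0.5776, -0.1871]]
[ 0.6923 -0.1693] [24.9 24.8] 9.2
[ 0.6815 -0.1135] [25.1 24.4] 11.2
[ 0.6103 -0.1269] [24.4 24.3] 11.1
A [ 0.6065 -0.1239]
C [ 0.6771 -0.1096]
D [ 0.6881 -0.1645]
discB exp [ 0.61754464 -0.17876326] [(array([ 0.6819316 , -0.10935154]), np.int32(44)), (array([ 0.61840047, -0.17965994]), np.int32(34)), (array([ 0.61011338, -0.12348273]), np.int32(47)), (array([ 0.58945015, -0.21419139]), np.int32(79)), (array([ 0.56790939, -0.10417705]), np.int32(86))]
```

View pics/e.png

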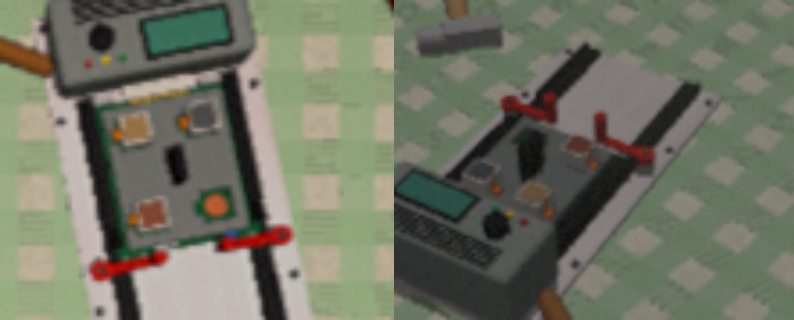

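Both levers lie straight across the board's near edge. The measured lever angle of 11.4° matches the reader's yaw, the board is home and all three samples are in their pockets. I'm handing in.

```bash
python3 -c "
from h import *
print(ticket.hand_in())"
```

```text
the job is handed in; nothing more can be done
None
```

The job is handed in at about 82 s: all three samples on the table are upright in pockets A, C and D with their tabs in the notches, the board is home in the reader with both levers shut, and the hammer and fossil were not touched.

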